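# Take the press pile apart

## Task

The glue is dry: take the press pile apart from the top, one piece at a time, and put each piece squarely in the middle of its own place. The steel bar goes into the notches of its rack, then the notched wooden cradle onto its board between the two end strips, then the cork block flat into the card tray, and last the print panel face up onto the drying rest between the pegs. Leave the pebble and the small brown bottle where they stand.

Things in the scene. Friction and masses are not known exactly. Their poses are not given: they have to be found in the camera images.
- bar: Plain round steel bar, 30 mm diameter, 100 mm long, 0.28 to 0.52 kg, on top of the pile, lying midway (+-5 mm) in the two V notches of the cradle. Origin: middle of its axis; y runs along it, level; it may roll about y. Between the notches, over a 50 mm gap, there are 24 mm of room from its axis down to the cradle's base.
- cradle: Loose pale wooden cradle, 0.11 kg, second in the pile, on the cork. Base 50 x 70 x 14 mm (y long) with an upright V-notched cheek across each end (y = +-30 mm, 10 mm thick, 50 wide, tops 30 mm up), open between them. Origin: centre of underside, z up; a bar in it has its axis 38 mm up. Grip across x by the base's sides, mid-length; the cork's top stands out about 5 mm each side.
- cork_block: Cork pressing block, 60 x 95 x 38 mm (x, y, z), third in the pile, on the print panel. Origin: centre of the underside, z up. 0.06 kg.
- print_panel: Small wooden panel with a blue sun print glued on top, 56 x 150 x 14 mm (x, y, z), the lowest of the pile, lying on the table. Origin: centre of the underside, z up. 0.08 to 0.17 kg.
- bar_rack: Rack for the bar, fixed to the table, of pale plywood: base 66 x 112 x 12 mm (long side y) with two notched posts 12 mm thick and 44 mm wide, centred at y = +-36 mm, tops 40 mm above the table; the gap between the posts is 60 mm. Origin: centre of the underside, z up. A bar lying in both notches has its axis along y, 48.2 mm above the origin.
- cradle_board: Place of the cradle: flat plywood board fixed to the table, 90 x 126 mm, top 8 mm above the table, with a low strip (60 mm long, 8 mm wide, 8 mm above the board) across each end, inner faces at y = +-49 mm; open at the long sides. Origin: centre of the underside, z up, y along the long side.
- card_tray: Place of the cork block: shallow card tray fixed to the table, 94 x 142 mm outside (long side y), inside 84 x 134 mm, floor 2 mm, rim 16 mm above the table. Origin: centre of the underside, z up.
- drying_rest: Place of the print panel, fixed: open plywood rest of two cross bars (96 mm along x, 18 wide, tops 16 mm up) at y = +-55 mm, 92 mm gap between, joined by a strip along y 18 mm wide, 6 high, with an upright peg (8 mm diameter, 10 mm above the bars) at x = +-43 mm on each bar. Origin: centre of the underside on the table, z up; the panel lies along y.
- stone: Bystander: dark grey pebble, about 40 x 42 x 19 mm, loose. Origin: centre of the underside.
- dropper: Bystander: small brown bottle with black cap, 33 mm diameter, 75 mm tall, loose, standing. Origin: centre of the underside.
Mind the look-alikes: they are no part of the job. What is shaped like the cork_block but blue is not meant.

How it is judged:
On the way, in this order (a step that is already met when the one before it is completed fails the run):
1. the steel bar lies in both notches of its rack, let go (horizontal distance between bar and bar_rack below 0.013 m and angle between the y axis of bar and the y axis of bar_rack, either way round below 0.1 rad and z of bar in the frame of bar_rack between 0.0452 and 0.0512 m and contact force between bar and the fingers below 0.05 N), for 0.2 s.
2. the cradle stands centred on its board, let go (horizontal distance between cradle and cradle_board below 0.013 m and angle between the y axis of cradle and the y axis of cradle_board, either way round below 0.2 rad and z of cradle in the frame of cradle_board between 0.003 and 0.013 m and contact force between cradle and the fingers below 0.05 N), for 0.2 s.
3. the cork block lies flat in the card tray, let go (horizontal distance between cork_block and card_tray below 0.015 m and angle between the y axis of cork_block and the y axis of card_tray, either way round below 0.2 rad and z of cork_block in the frame of card_tray between -0.003 and 0.007 m and contact force between cork_block and the fingers below 0.05 N), for 0.2 s.
4. the print panel lies on the drying rest, let go (horizontal distance between print_panel and drying_rest below 0.015 m and angle between the y axis of print_panel and the y axis of drying_rest, either way round below 0.2 rad and z of print_panel in the frame of drying_rest between 0.011 and 0.021 m and contact force between print_panel and the fingers below 0.05 N), for 0.2 s.
At the end, for the whole second after the job is handed in: Each thing rests, released, on its own place (bar in both notches): centres within 13 mm (bar, cradle) or 15 mm (cork, panel), lengthwise either way round within 0.2 rad (bar 0.1), heights within 5 mm (bar 3), tilt of cradle, cork and panel under 0.1 rad, all at rest (horizontal distance between bar and bar_rack below 0.013 m and angle between the y axis of bar and the y axis of bar_rack, either way round below 0.1 rad and z of bar in the frame of bar_rack between 0.0452 and 0.0512 m and horizontal distance between cradle and cradle_board below 0.013 m and angle between the y axis of cradle and the y axis of cradle_board, either way round below 0.2 rad and z of cradle in the frame of cradle_board between 0.003 and 0.013 m and horizontal distance between cork_block and card_tray below 0.015 m and angle between the y axis of cork_block and the y axis of card_tray, either way round below 0.2 rad and z of cork_block in the frame of card_tray between -0.003 and 0.007 m and horizontal distance between print_panel and drying_rest below 0.015 m and angle between the y axis of print_panel and the y axis of drying_rest, either way round below 0.2 rad and z of print_panel in the frame of drying_rest between 0.011 and 0.021 m and linear speed of each of bar, cradle, cork_block, print_panel below 0.01 m/s and angle between each of print_panel, cradle, cork_block's own z axis and vertical below 0.1 rad); the robot touches nothing.
It fails at once if the pebble is moved more than 25 mm (distance of stone from where it was at the start of the episode above 0.025 m).
It fails at once if the brown bottle is moved more than 25 mm or tipped (distance of dropper from where it was at the start of the episode above 0.025 m or angle between dropper's own z axis and vertical above 0.6 rad).
It also fails if it takes over 106 s, if anything falls off the work surface, if the arm or the gripper's body presses on something with over 40 N, if the wrist force passes 120 N, or if a joint passes its speed limit or range.

## Robot

A 6-joint arm with a two-finger parallel gripper is mounted at the origin on the work surface; the furniture and walls round the work are solid. World frame = base frame: x ahead of the robot, y to its left, z up, the work surface at z = 0. Lengths are in m, angles in rad, forces in N, time in s.
With the tool pointing down it reaches from about 0.35 to 0.8 m from the base axis. Payload 7.3 kg.
Tool frame: the origin (TCP) lies between the finger pads; the fingertips stand ahead of it and the grasp point (between the pads) lies 3 mm ahead of it (ctrl.tips_ahead is the y of the fingertips in the tool frame, in m); y points along the fingers, x is the direction in which the jaws open and shut, and the axes are right-handed (so a half turn about y gives the same grasp; the last joint's range is limited). The gripper opens to 85 mm and grips with 20 to 120 N. Pads are 22 mm wide; open, the fingers measure 114 mm over their backs; the gripper's body (76 mm by 85 mm) begins 54 mm behind the grasp point. The pads swing forward as they close: fully open they stand 13 mm farther back than shut.
Start: joints at [-1.388, 0.342, 1.524, -0, 1.275, -0.146], TCP at [0.17, -0.497, 0.253] pointing down, gripper open.
Joint ranges: [-2.53, 2.53], [-0.77, 2.02], [0.04, 2.7], [-1, 4.14], [0.28, 2.66], [-3.11, 3.11]. Speed limits (rad/s): [2.57, 2.57, 3.14, 3.14, 3.14, 3.14].

## Interface

Orientations are given as a 3x3 rotation matrix whose columns are the frame's x, y, z axes.
In Python, from rig import ctrl, vision, job gives the robot as it stands. The module is installed in compiled form; this text tells all that it offers.
- The arm moves only by the tool jog_arm, never from a script. Its arguments are lists of equal length, an entry for each row: "offset": the shift along the tool's x, y, z in m, a list of three; "delta_rot": the turn, a rotation vector about the tool's x, y, z in rad, a list of three. A call has 1 to 20 rows; each row is the pose to reach, as a shift and turn from the pose commanded when the call began, along the tool's axes at that moment; what a row does not reach only later rows make up. A row lasts 1/12 s, in which the tool goes at most 41.7 mm and 7.16 degrees, less where a joint would pass 70% of its speed; a pose out of reach is approached as far as the arm can. A call with a gripper value outside its range is refused whole. "hand" is the finger opening in m, from 0 to 0.0854, set as the call begins (left out, the last holds). The fingers move at their own pace and stop on an object; "force" is the grip in N (left out, the last holds). Time passes only in rows, so rows that repeat a pose let the fingers close. It gives the time, the measured TCP pose, the force and the opening at its end, in the units of the state.
- ctrl.get_obs(): the state, without advancing time (a new reading comes with each control period).
- vision.snapshot(name): name is "scene" or "top" or "wrist"; returns a dict with "color" (480x640x3 uint8, red, green, blue), "fx", "fy", "cx", "cy" (pixels), "origin" and "rotation" of the camera in the world; the wrist camera has in their place "hand_eye" (4x4, takes a point from camera to tool coordinates, whose origin is the TCP and whose axes are the tool frame's). Camera axes: x right, y up, looking along -z (the intrinsics and any distortion apply to the point x, -y, -z); pixel columns grow to the right and rows downward; lengths in m; the calibration is good to about 2 mm. The wrist camera is an equidistant fisheye: a pixel r from the principal point sees the ray r / f radians off the axis. A picture is of the moment at which its call begins: read the wrist's pose just before it. There is no depth.
- job.hand_in(): hands the job in, once; it reports no verdict.
The state is a dict: "time": time; "q": joint angles; "qd": joint speeds; "effort": joint torques, N m; "tool_pos": TCP position; "orientation": TCP orientation; "wrist_force": force on the tool from outside, world axes, zero at the start; "moment": the same for the moment, N m; "grip_width": finger opening in m.
Only numpy, scipy, OpenCV 4.12 (cv2) and the standard library are available. Lean on these libraries where they do the work, as an engineer would, in place of code of your own. Each camera call takes 0.05 s, during which the arm holds its last target.

## Working session

There is one attempt and no reset: what is moved stays moved. The work goes in short steps, Python scripts to look and compute and a tool call to move; the robot and the scene stay as the last step left them, time stands still between calls to the robot, and variables do not carry over. Pictures are saved under pics/ and viewed, and the job is handed in when it is done.

Besides the shell and the picture viewer there is one more tool, called as a command line: name --argument value ..., lists and objects as JSON in quotes. jog_arm: Moves the arm, as the interface text tells. Its arguments: {"type":"object","properties":{"offset":{"type":"array"},"delta_rot":{"type":"array"},"hand":{"type":"number"},"force":{"type":"number"}},"required":["offset","delta_rot"]}

```bash
mkdir -p pics; ls
cat > look.py <<'E'
import cv2,sys,numpy as np,pickle
from rig import ctrl,vision,job
def take(name,fn):
    o=ctrl.get_obs(); s=vision.snapshot(name)
    cv2.imwrite(f'pics/{fn}.png',cv2.cvtColor(s['color'],cv2.COLOR_RGB2BGR))
    pickle.dump((o,s),open(f'pics/{fn}.pkl','wb')); return o,s
E
python3 - <<'E'
from look import *
for n in('scene','top','wrist'):
    o,s=take(n,n+'0')
    print(n,{k:(np.round(v,4).tolist() if k!='color' else 0) for k,v in s.items()})
print({k:np.round(v,4).tolist() for k,v in o.items()}, ctrl.tips_ahead)
E
```

```text
pics
scene {'color': 0, 'fx': 530.05, 'fy': 530.05, 'cx': 312.0296, 'cy': 248.5182, 'origin': [-0.3808, 0.6127, 0.5472], 'rotation': [[-0.6153, 0.3331, -0.7144], [-0.7883, -0.2541, 0.5605], [0.0052, 0.908, 0.4189]]}
top {'color': 0, 'fx': 484.8373, 'fy': 484.8373, 'cx': 313.7001, 'cy': 237.5558, 'origin': [0.3646, 0.0157, 1.0239], 'rotation': [[-0.0247, 0.9987, -0.0447], [-0.9995, -0.0238, 0.0203], [0.0192, 0.0452, 0.9988]]}
wrist {'color': 0, 'fx': 371.6483, 'fy': 371.6483, 'cx': 320.486, 'cy': 237.1205, 'hand_eye': [[1.0, -0.0, 0.0013, 0.0003], [0.0012, 0.2953, -0.9554, -0.1205], [-0.0003, 0.9554, 0.2953, 0.0742], [0.0, 0.0, 0.0, 1.0]]}
{'time': 0.1, 'q': [-1.388, 0.3427, 1.5249, 0.0, 1.2754, -0.146], 'qd': [0.0001, -0.0, -0.0036, 0.0019, -0.0002, -0.0002], 'effort': [0.0021, -43.4447, -24.6491, -0.0001, 0.0047, -0.0], 'tool_pos': [0.1695, -0.4965, 0.2527], 'orientation': [[0.3229, -0.0003, 0.9464], [-0.9464, 0.0014, 0.3229], [-0.0014, -1.0, 0.0002]], 'wrist_force': [-0.0367, -0.3635, -0.3704], 'moment': [0.0049, -0.0169, -0.0043], 'grip_width': 0.0852} 0.022
```

View pics/top0.png

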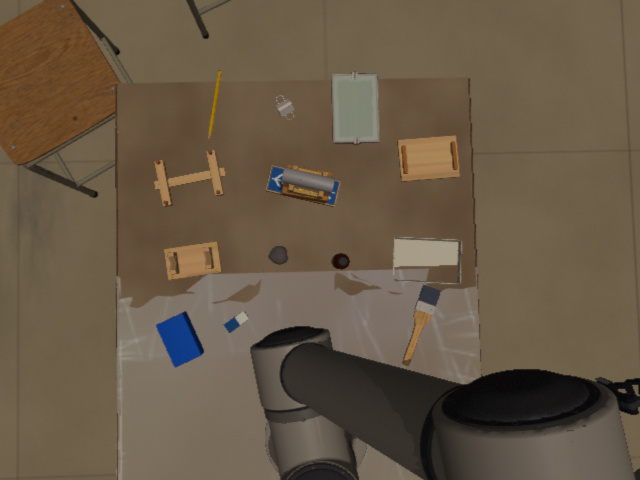

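View pics/scene0.png

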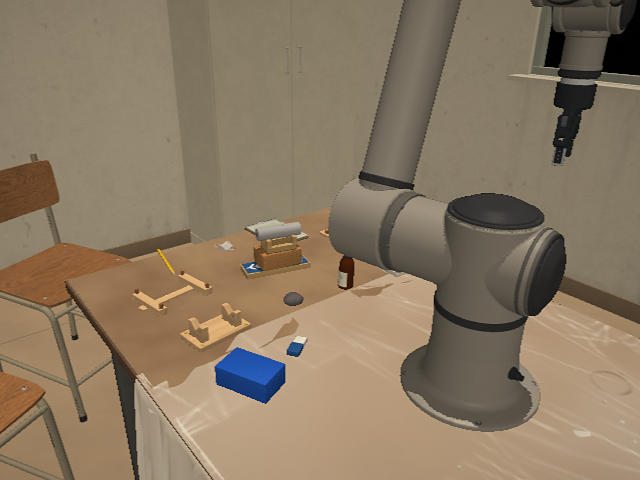

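View pics/wrist0.png

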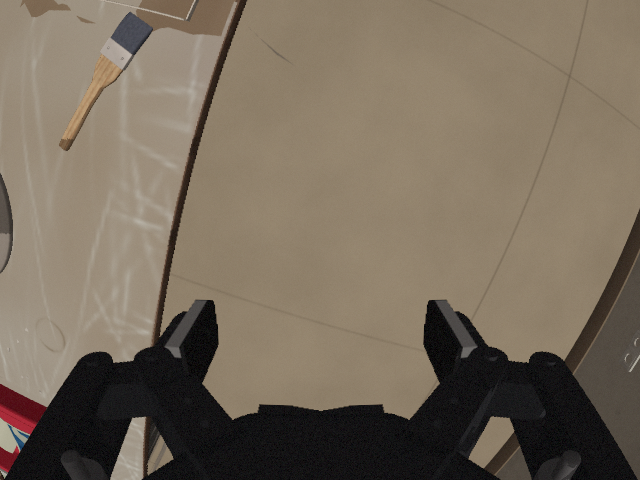

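Run:
```python
import cv2
i=cv2.imread('pics/top0.png')
a=cv2.resize(i[60:300,310:480],None,fx=2.4,fy=2.4,interpolation=cv2.INTER_CUBIC)
b=cv2.resize(i[130:300,140:350],None,fx=3.5,fy=3.5,interpolation=cv2.INTER_CUBIC)
c=cv2.resize(cv2.imread('pics/scene0.png')[200:320,120:420],None,fx=2.6,fy=2.6,interpolation=cv2.INTER_CUBIC)
for n,x in zip('abc',(a,b,c)): cv2.imwrite(f'pics/c0{n}.png',x)
```

```text
(no output)
```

View pics/c0a.png

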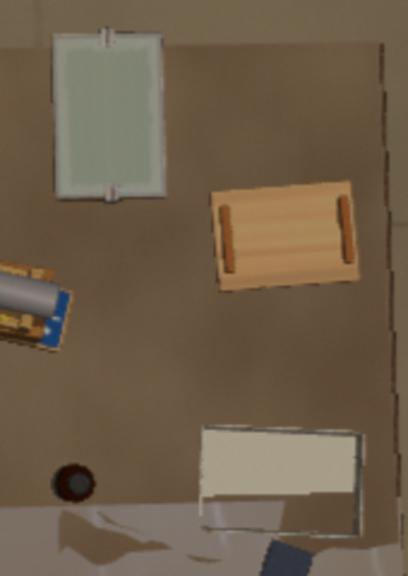

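View pics/c0b.png

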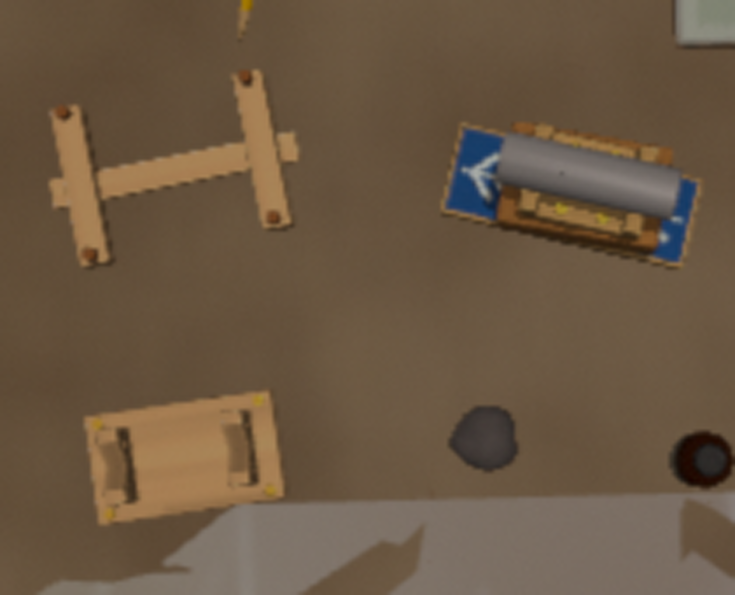

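View pics/c0c.png

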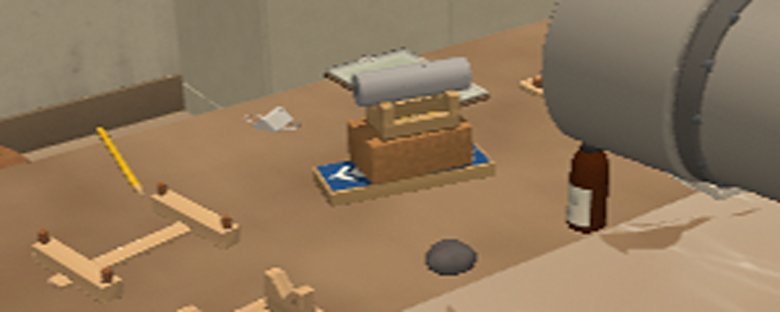

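```bash
cat >> look.py <<'E'
def load(fn): return pickle.load(open(f'pics/{fn}.pkl','rb'))
def ray(o,s,uv):
    uv=np.atleast_2d(np.asarray(uv,float))
    x=(uv[:,0]-s['cx'])/s['fx']; y=(uv[:,1]-s['cy'])/s['fy']
    if 'hand_eye' in s:
        H=np.array(s['hand_eye']); r=np.hypot(x,y); k=np.where(r>1e-9,np.sin(r)/np.maximum(r,1e-9),1)
        d=np.c_[x*k,-y*k,-np.cos(r)]
        R=np.array(o['orientation']); Rc=R@H[:3,:3]; t=R@H[:3,3]+o['tool_pos']
    else:
        d=np.c_[x,-y,-np.ones_like(x)]; Rc=np.array(s['rotation']); t=np.array(s['origin'])
    return t,d@Rc.T
def onz(o,s,uv,z):
    t,d=ray(o,s,uv); return t+d*((z-t[2])/d[:,2])[:,None]
def proj(o,s,P):
    P=np.atleast_2d(np.asarray(P,float))
    if 'hand_eye' in s:
        H=np.array(s['hand_eye']); R=np.array(o['orientation']); Rc=R@H[:3,:3]; t=R@H[:3,3]+o['tool_pos']
    else: Rc=np.array(s['rotation']); t=np.array(s['origin'])
    c=(P-t)@Rc; x,y,z=c[:,0],-c[:,1],-c[:,2]
    if 'hand_eye' in s:
        th=np.arctan2(np.hypot(x,y),z); h=np.maximum(np.hypot(x,y),1e-12); x,y=x/h*th,y/h*th
    else: x,y=x/z,y/z
    return np.c_[s['cx']+s['fx']*x, s['cy']+s['fy']*y]
E
python3 - <<'E'
from look import *
o,s=load('top0')
for n,p,z in [('bar',(307,180),.12),('panel',(303,186),.014),('rack',(193,261),.012),('rest',(190,178),.016),('board',(429,158),.008),('tray?',(427,260),.016),('green',(355,108),.01),('stone',(279,255),.01),('bottle',(341,261),.07),('bluebox',(180,340),.04),('paint',(428,300),0),
 ]: print(n,onz(o,s,p,z).round(3))
for fn in('top0','scene0'):
    o,s=load(fn); print(proj(o,s,[[0.17,-.5,.25]]))
E
```

```text
bar [[0.513 0.007 0.12 ]]
panel [[0.518 0.015 0.014]]
rack [[0.367 0.247 0.012]]
rest [[0.54  0.25  0.016]]
board [[ 0.573 -0.254  0.008]]
tray? [[ 0.357 -0.24   0.016]]
green [[ 0.683 -0.099  0.01 ]]
stone [[0.375 0.068 0.01 ]]
bottle [[ 0.36  -0.056  0.07 ]]
bluebox [[0.21  0.268 0.04 ]]
paint [[ 0.273 -0.243  0.   ]]
[[629.99697622 373.4297205 ]]
[[561.19745323 157.38778577]]
```

```bash
cat >> look.py <<'E'
def cur():
    o=ctrl.get_obs(); R=np.array(o['orientation']); return o,R,np.arctan2(R[1,2],R[0,2])
def plan(p,phi=None):
    """offset+delta_rot from the measured pose to TCP p with tool pointing down, z-axis heading phi"""
    from scipy.spatial.transform import Rotation as Ro
    o,R,ph=cur(); phi=ph if phi is None else phi
    T=np.array([[np.sin(phi),0,np.cos(phi)],[-np.cos(phi),0,np.sin(phi)],[0,-1,0]])
    rv=Ro.from_matrix(R.T@T).as_rotvec(); off=R.T@(np.array(p)-o['tool_pos'])
    print('t',o['time'],'pos',np.round(o['tool_pos'],4),'phi',round(ph,4),'F',np.round(o['wrist_force'],1),'w',round(o['grip_width'],4))
    print('offset',off.round(4).tolist(),'rot',rv.round(4).tolist(),'rows>=',int(np.ceil(max(np.linalg.norm(off)/.0417,np.linalg.norm(rv)/.125)))); return off,rv
E
python3 -c "
from look import *
plan([.46,-.32,.30],1.571)"
```

```text
t 0.15 pos [ 0.1695 -0.4966  0.2528] phi 0.3288 F [-0.5  0.1  0.1] w 0.0854
offset [-0.0734, -0.0471, 0.332] rot [-0.0008, -1.2422, -0.0009] rows>= 10
```

jog_arm --offset '[[-0.01,-0.047,0.04],[-0.02,-0.047,0.08],[-0.028,-0.047,0.12],[-0.036,-0.047,0.16],[-0.044,-0.047,0.2],[-0.052,-0.047,0.24],[-0.06,-0.047,0.28],[-0.073,-0.047,0.332],[-0.073,-0.047,0.332],[-0.073,-0.047,0.332],[-0.073,-0.047,0.332],[-0.073,-0.047,0.332],[-0.073,-0.047,0.332],[-0.073,-0.047,0.332]]' --delta_rot '[[0,-0.12,0],[0,-0.24,0],[0,-0.36,0],[0,-0.48,0],[0,-0.6,0],[0,-0.72,0],[0,-0.84,0],[0,-0.96,0],[0,-1.08,0],[0,-1.2,0],[0,-1.242,0],[0,-1.242,0],[0,-1.242,0],[0,-1.242,0]]'

```text
time: 1.32
tool_pos: [0.4599, -0.3208, 0.3002]
orientation: [[1.0, -0.0, 0.002], [-0.002, 0.0, 1.0], [-0.0, -1.0, 0.0]]
wrist_force: [-0.1, 0.1, 0.1]
grip_width: 0.0852
```

```bash
python3 -c "
from look import *
take('wrist','w1'); plan([.46,-.32,.30],1.571)"
```

```text
t 1.3667 pos [ 0.4599 -0.3208  0.3003] phi 1.5688 F [ 0.9  0.7 -0.4] w 0.0855
offset [0.0001, 0.0003, 0.0008] rot [-0.0, -0.0022, -0.0001] rows>= 1
```

View pics/w1.png

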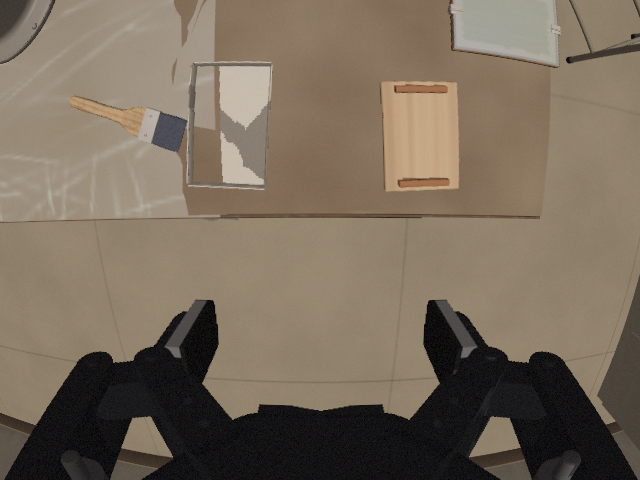

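Run:
```python
import cv2
i=cv2.imread('pics/w1.png')
a=cv2.resize(i[50:200,175:290],None,fx=4,fy=4,interpolation=cv2.INTER_CUBIC)
b=cv2.resize(i[70:200,370:470],None,fx=4.6,fy=4.6,interpolation=cv2.INTER_CUBIC)[:600]
import numpy as np
cv2.imwrite('pics/c1.png',cv2.resize(np.hstack([a,b[:598] if 0 else cv2.resize(b,(460,600))]),(800,int(800*600/(920)))))
```

```text
(no output)
```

View pics/c1.png

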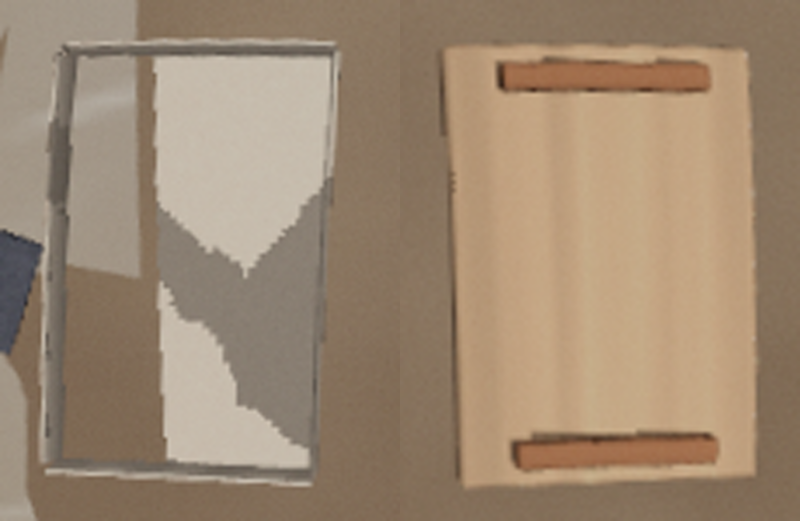

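```bash
cat >> look.py <<'E'
def rect(P):
    """corners TL,TR,BR,BL -> centre, heading of long axis (wrapped near +y) minus 90deg, side lengths"""
    P=np.asarray(P)[:,:2]; c=P.mean(0); e=[P[(i+1)%4]-P[i] for i in range(4)]; L=[np.linalg.norm(x) for x in e]
    a=(e[0]-e[2],e[1]-e[3]); l=max(a,key=np.linalg.norm); l=l if l[1]>0 else -l
    print('centre',c.round(4),'theta',round(np.arctan2(-l[0],l[1]),4),'sides',np.round(L,4)); return c
E
python3 - <<'E'
from look import *
o,s=load('w1')
a=np.array([(62,44),(340,44),(312,485),(43,472)])/3.478+[175,50]
b=(np.array([(443,46),(748,49),(756,475),(464,487)])-[400,0])/4.0+[370,70]
rect(onz(o,s,a,.016)); rect(onz(o,s,b,.008))
E
```

```text
centre [ 0.357  -0.2417] theta -0.0815 sides [0.0905 0.1405 0.0911 0.1409]
centre [ 0.5734 -0.2543] theta 0.0633 sides [0.0891 0.1247 0.0886 0.1247]
```

jog_arm --offset '[[0.04,0,0.23],[0.04,0,0.23],[0.04,0,0.23],[0.04,0,0.23],[0.04,0,0.23],[0.04,0,0.23],[0.04,0,0.23],[0.04,0,0.23],[0.04,0,0.23]]' --delta_rot '[[0,0.12,0],[0,0.235,0],[0,0.235,0],[0,0.235,0],[0,0.235,0],[0,0.235,0],[0,0.235,0],[0,0.235,0],[0,0.235,0]]'

```text
time: 2.12
tool_pos: [0.5001, -0.0911, 0.3004]
orientation: [[0.972, 0.0, 0.233], [-0.233, -0.001, 0.972], [0.0, -1.0, -0.001]]
wrist_force: [-0.1, -0.1, -0.0]
grip_width: 0.0855
```

```bash
python3 -c "
from look import *
take('wrist','w2'); plan([.46,.15,.30],1.571)
import cv2
i=cv2.imread('pics/w2.png'); cv2.imwrite('pics/c2.png',cv2.resize(i[40:240,220:420],None,fx=3,fy=3,interpolation=cv2.INTER_CUBIC))"
```

```text
t 2.1667 pos [ 0.5001 -0.0916  0.3003] phi 1.3343 F [-0.4 -0.6  1. ] w 0.0852
offset [-0.0956, 0.0002, 0.2255] rot [0.0005, -0.2367, 0.0] rows>= 6
```

View pics/w2.png

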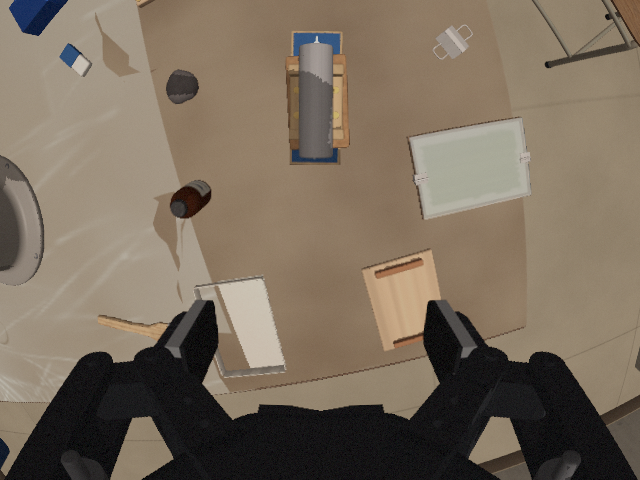

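View pics/c2.png

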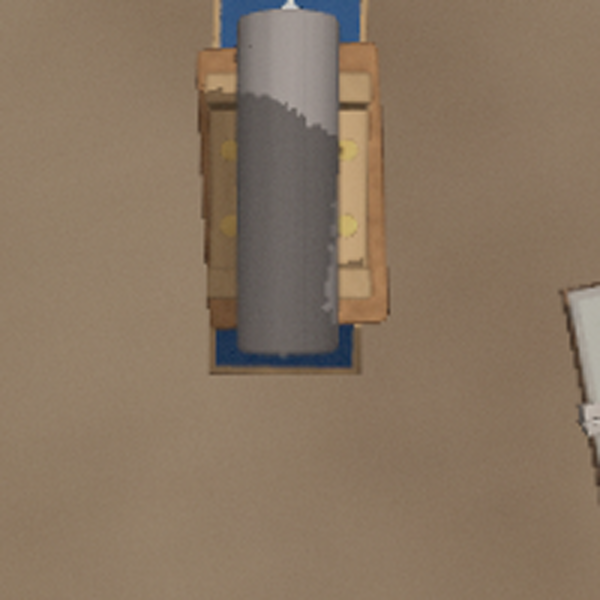

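Run:
```python
from look import *
o,s=load('w2')
f=lambda a:np.array(a,float)/3+[220,40]
m=f([(288,10),(289,353)]); print('bar ends',onz(o,s,m,.105).round(4)); 
e=onz(o,s,m,.105); d=e[0]-e[1]; print('theta',np.arctan2(-d[0],d[1]),'mid',e.mean(0),np.linalg.norm(d))
for a in ([(238,200),(338,200)],[(238,60),(338,60)],[(238,330),(338,330)]): print(onz(o,s,f(a),.09).mean(0).round(4))
print('cork');rect(onz(o,s,f([(198,50),(378,43),(388,320),(208,325)]),.052))
print('cradle');rect(onz(o,s,f([(206,72),(370,72),(370,298),(211,298)]),.082))
print('panel');rect(onz(o,s,[(291,31),(342,31),(340.3,164.7),(289.7,164.7)],.014))
```

```text
bar ends [[ 0.5296  0.0519  0.105 ]
 [ 0.5068 -0.0439  0.105 ]]
theta -0.23377889561529694 mid [0.51820633 0.00397797 0.105     ] 0.0984254615041995
[ 0.5168 -0.0007  0.09  ]
[0.5266 0.0403 0.09  ]
[ 0.5077 -0.0383  0.09  ]
cork
centre [0.5197 0.0065] theta -0.2011 sides [0.0584 0.0927 0.0592 0.0922]
cradle
centre [0.5183 0.0044] theta -0.2258 sides [0.0488 0.0693 0.0479 0.0694]
panel
centre [0.519 0.014] theta -0.2476 sides [0.0549 0.149  0.0554 0.1492]
```

jog_arm --offset '[[-0.095,0,0.225],[-0.095,0,0.225],[-0.095,0,0.225],[-0.095,0,0.225],[-0.095,0,0.225],[-0.095,0,0.225],[-0.095,0,0.225],[-0.095,0,0.225],[-0.095,0,0.225]]' --delta_rot '[[0,-0.12,0],[0,-0.235,0],[0,-0.235,0],[0,-0.235,0],[0,-0.235,0],[0,-0.235,0],[0,-0.235,0],[0,-0.235,0],[0,-0.235,0]]'

```text
time: 2.92
tool_pos: [0.4606, 0.1492, 0.3001]
orientation: [[1.0, -0.0, 0.001], [-0.001, -0.001, 1.0], [-0.0, -1.0, -0.001]]
wrist_force: [0.0, -0.1, -0.3]
grip_width: 0.0855
```

```bash
python3 -c "
from look import *
take('wrist','w3'); plan([.518,.004,.20],1.571-.234)
import cv2
i=cv2.imread('pics/w3.png'); cv2.imwrite('pics/c3.png',cv2.resize(i[40:220,180:460],None,fx=2.85,fy=2.85,interpolation=cv2.INTER_CUBIC))"
```

```text
t 2.9667 pos [0.4607 0.1489 0.3002] phi 1.5686 F [-0.4  0.3  0.6] w 0.0855
offset [0.0576, 0.1003, -0.1447] rot [0.0006, 0.2316, 0.0] rows>= 5
```

View pics/w3.png

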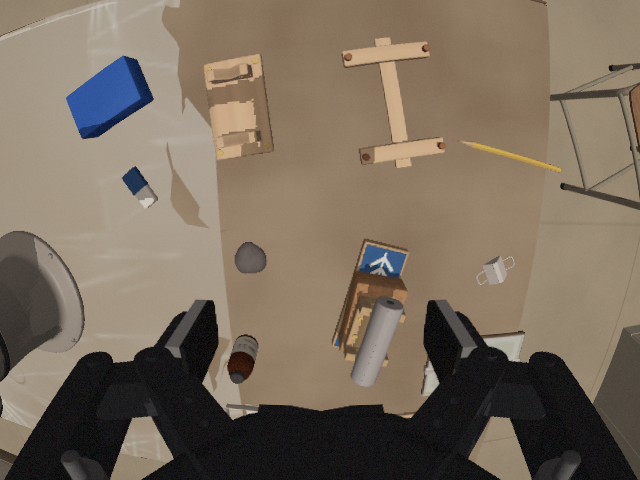

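View pics/c3.png

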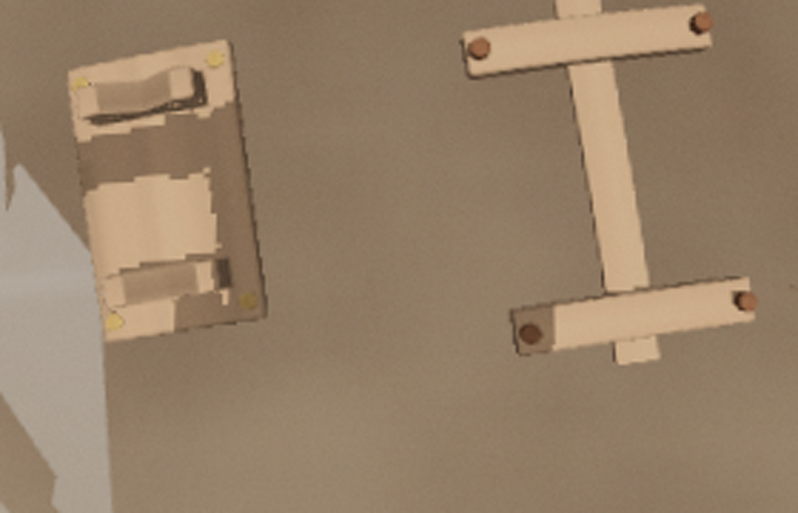

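Run:
```python
from look import *
o,s=load('w3')
f=lambda a:np.array(a,float)/2.85+[180,40]
print('rack');rect(onz(o,s,f([(68,70),(231,40),(266,318),(108,340)]),.012))
print('pegs');rect(onz(o,s,f([(479,46),(701,21),(746,301),(530,333)]),.026))
print('restbars');rect(onz(o,s,f([(462,33),(709,6),(754,321),(517,352)]),.016))
# posts tops: outer corners z=.04
print('posts');rect(onz(o,s,f([(81,88),(195,66),(228,290),(108,305)]),.040))
```

```text
rack
centre [0.3692 0.2476] theta 0.1211 sides [0.0655 0.1102 0.0639 0.11  ]
pegs
centre [0.5399 0.2528] theta 0.1783 sides [0.0852 0.1093 0.0852 0.1096]
restbars
centre [0.5409 0.2526] theta 0.1668 sides [0.0971 0.1262 0.0958 0.1249]
posts
centre [0.3702 0.2478] theta 0.1199 sides [0.0429 0.0833 0.0451 0.0818]
```

jog_arm --offset '[[0.0576,0.11,-0.1447],[0.0576,0.11,-0.1447],[0.0576,0.11,-0.1447],[0.0576,0.11,-0.1447],[0.0576,0.11,-0.1447],[0.0576,0.11,-0.1447],[0.0576,0.11,-0.1447],[0.0576,0.11,-0.1447]]' --delta_rot '[[0,0.12,0],[0,0.2316,0],[0,0.2316,0],[0,0.2316,0],[0,0.2316,0],[0,0.2316,0],[0,0.2316,0],[0,0.2316,0]]'

```text
time: 3.63
tool_pos: [0.5179, 0.0048, 0.1908]
orientation: [[0.973, 0.0, 0.232], [-0.232, 0.0, 0.973], [0.0, -1.0, 0.0]]
wrist_force: [-0.2, 0.7, -0.1]
grip_width: 0.0853
```

```bash
python3 -c "
from look import *
take('wrist','w4'); plan([.518,.004,.096],1.571-.234)"
```

```text
t 3.6833 pos [0.518  0.0055 0.1912] phi 1.3383 F [-0.4  0.2  0.7] w 0.0853
offset [0.0002, 0.0952, -0.0014] rot [-0.0002, 0.0013, 0.0014] rows>= 3
```

View pics/w4.png

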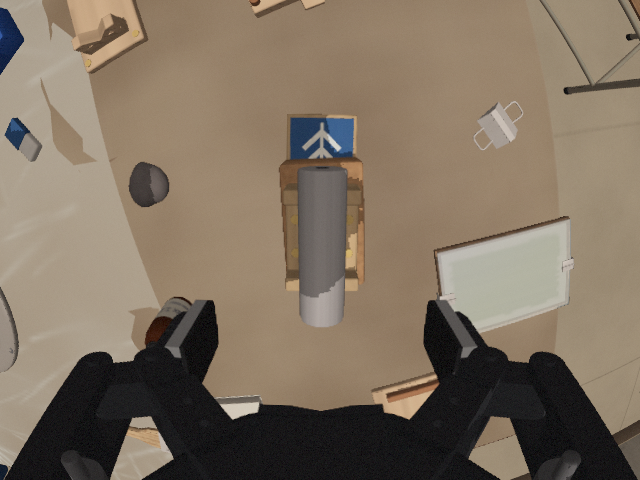

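Run:
```python
from look import *
o,s=load('w4')
e=onz(o,s,[(323,168),(322,303)],.105); e2=onz(o,s,[(323,168),(322,326)],.09)
print(e[0],e2, (e[0,:2]+np.array([0,0])) )
d=e[0]-e2[1]; print(np.arctan2(-d[0],d[1]))
P=onz(o,s,[(300,240),(346,240)],.09); print(P.mean(0))
R=np.array(o['orientation'])
for q in list(e)+list(e2)+[P.mean(0)]: print((R.T@(q-o['tool_pos'])).round(4))
```

```text
[0.53016451 0.05444374 0.105     ] [[ 0.52986186  0.05277571  0.09      ]
 [ 0.50460734 -0.05113256  0.09      ]] [0.53016451 0.05444374]
-0.23750412650575387
[0.51950443 0.009016   0.09      ]
[0.0004 0.0858 0.0511]
[-0.      0.0858 -0.0319]
[0.0005 0.1008 0.0494]
[ 0.      0.1008 -0.0575]
[0.0006 0.1008 0.0044]
```

jog_arm --offset '[[0,0.03,-0.001],[0,0.06,-0.001],[0,0.08,-0.001],[0,0.095,-0.001],[0,0.095,-0.001],[0,0.095,-0.001]]' --delta_rot '[[0,0,0],[0,0,0],[0,0,0],[0,0,0],[0,0,0],[0,0,0]]'

```text
time: 4.18
tool_pos: [0.5176, 0.0054, 0.0959]
orientation: [[0.974, 0.0, 0.228], [-0.228, -0.0, 0.974], [0.0, -1.0, 0.0]]
wrist_force: [0.4, -0.4, 0.7]
grip_width: 0.085
```

```bash
python3 -c "
from look import *
take('wrist','w5'); plan([.518,.004,.096],1.571-.235)"
```

```text
t 4.2333 pos [0.5182 0.0052 0.0966] phi 1.3401 F [0.4 0.2 0.1] w 0.0851
offset [0.0, 0.0006, -0.0012] rot [-0.0002, 0.0041, 0.002] rows>= 1
```

View pics/w5.png

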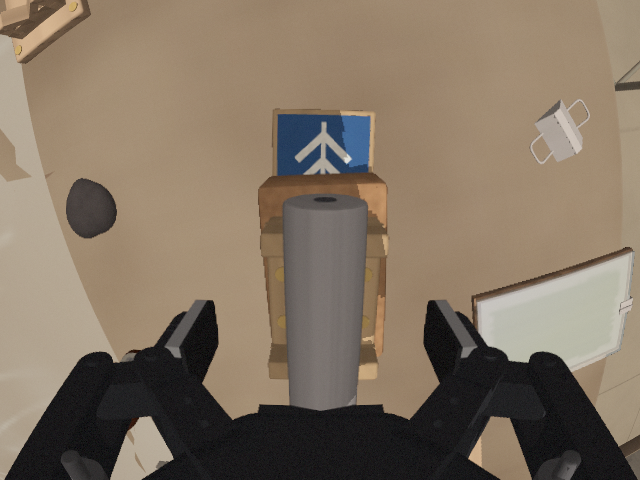

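jog_arm --offset '[[0,0,0],[0,0,0],[0,0,0],[0,0,0],[0,0,0],[0,0,0],[0,0,0],[0,0,0],[0,0,0],[0,0,0]]' --delta_rot '[[0,0,0],[0,0,0],[0,0,0],[0,0,0],[0,0,0],[0,0,0],[0,0,0],[0,0,0],[0,0,0],[0,0,0]]' --hand 0.015 --force 60

```text
time: 5.07
tool_pos: [0.5185, 0.0045, 0.0959]
orientation: [[0.973, 0.002, 0.23], [-0.23, -0.0, 0.973], [0.002, -1.0, 0.0]]
wrist_force: [2.6, -1.0, 5.0]
grip_width: 0.0282
```

jog_arm --offset '[[0,-0.008,0],[0,-0.02,0],[0,-0.035,0],[0,-0.055,0],[0,-0.075,0],[0,-0.09,0],[0,-0.09,0],[0,-0.09,0]]' --delta_rot '[[0,0,0],[0,0,0],[0,0,0],[0,0,0],[0,0,0],[0,0,0],[0,0,0],[0,0,0]]'

```text
time: 5.73
tool_pos: [0.517, 0.0048, 0.185]
orientation: [[0.973, -0.001, 0.229], [-0.229, 0.0, 0.973], [-0.001, -1.0, -0.0]]
wrist_force: [-0.7, -0.1, -3.7]
grip_width: 0.0285
```

```bash
python3 -c "
from look import *
take('wrist','w6'); plan([.369,.2477,.15],1.571+.12)"
```

```text
t 5.7833 pos [0.5165 0.0048 0.1842] phi 1.3392 F [ 0.1 -1.  -3.9] w 0.0285
offset [-0.1992, 0.0346, 0.2025] rot [-0.0002, -0.3518, -0.0027] rows>= 7
```

View pics/w6.png

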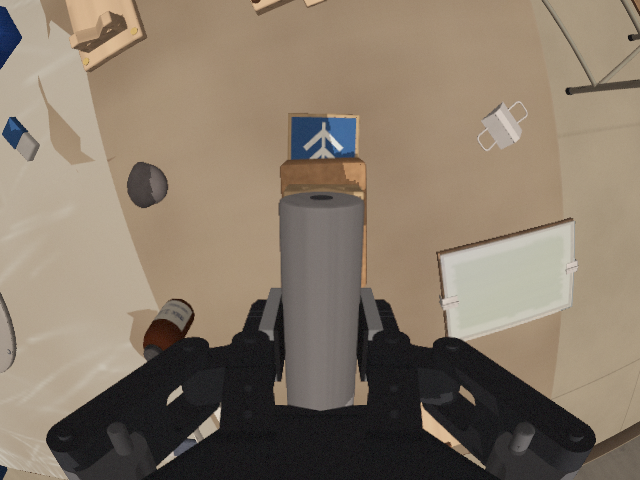

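Run:
```python
from look import *
o,s=load('w6')
R=np.array(o['orientation'])
def toolpt(uv,y):
    t,d=ray(o,s,uv); t=R.T@(t-o['tool_pos']); d=d@R
    return t+d*((y-t[1])/d[:,1])[:,None]
print(toolpt([(322,193)],-.009).round(4), toolpt([(323,206)],.006+.010).round(4))
# notch posts view: rack
print(toolpt([(281,290),(362,290)],.006).round(4),toolpt([(281,215),(363,215)],.006).round(4))
```

```text
[[-0.0004 -0.009   0.0542]] [[0.0001 0.016  0.0446]]
[[-0.0158  0.006   0.0147]
 [ 0.0147  0.006   0.0146]] [[-0.0148  0.006   0.0436]
 [ 0.0141  0.006   0.0436]]
```

jog_arm --offset '[[-0.01,0,0.01],[-0.03,0,0.03],[-0.055,0.005,0.055],[-0.08,0.01,0.08],[-0.105,0.015,0.105],[-0.13,0.02,0.13],[-0.155,0.025,0.155],[-0.175,0.03,0.178],[-0.19,0.034,0.193],[-0.199,0.034,0.2015],[-0.199,0.034,0.2015],[-0.199,0.034,0.2015],[-0.199,0.034,0.2015]]' --delta_rot '[[0,-0.03,0],[0,-0.07,0],[0,-0.11,0],[0,-0.15,0],[0,-0.19,0],[0,-0.23,0],[0,-0.27,0],[0,-0.31,0],[0,-0.34,0],[0,-0.352,0],[0,-0.352,0],[0,-0.352,0],[0,-0.352,0]]'

```text
time: 6.87
tool_pos: [0.3698, 0.2461, 0.1507]
orientation: [[0.993, -0.001, -0.12], [0.12, -0.001, 0.993], [-0.001, -1.0, -0.001]]
wrist_force: [0.8, -0.6, -2.6]
grip_width: 0.0283
```

```bash
python3 -c "
from look import *
take('wrist','w7'); plan([.369,.2467,.0541],1.571+.12)"
```

```text
t 6.9167 pos [0.3701 0.2459 0.1509] phi 1.6907 F [-0.6  0.1 -2.8] w 0.0285
offset [-0.0009, 0.0968, 0.001] rot [0.0005, -0.0003, -0.0007] rows>= 3
```

View pics/w7.png

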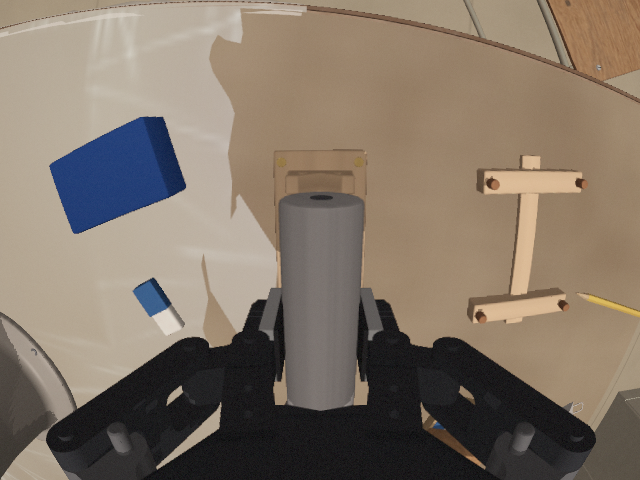

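Run:
```python
from look import *
o,s=load('w7'); R=np.array(o['orientation'])
P=onz(o,s,[(275,151),(367,150)],.012); print(((P-o['tool_pos'])@R).round(4))
P=onz(o,s,[(287,172),(355,172)],.040); print(((P-o['tool_pos'])@R).round(4))
```

```text
[[-0.0328  0.1387  0.0578]
 [ 0.0312  0.1387  0.0585]]
[[-0.0221  0.1107  0.0463]
 [ 0.0204  0.1107  0.0463]]
```

jog_arm --offset '[[-0.001,0.02,0.0015],[-0.001,0.05,0.0015],[-0.001,0.075,0.0015],[-0.001,0.085,0.0015],[-0.001,0.09,0.0015],[-0.001,0.093,0.0015],[-0.001,0.093,0.0015],[-0.001,0.093,0.0015]]' --delta_rot '[[0,0,0],[0,0,0],[0,0,0],[0,0,0],[0,0,0],[0,0,0],[0,0,0],[0,0,0]]'

```text
time: 7.58
tool_pos: [0.3697, 0.2478, 0.0589]
orientation: [[0.993, 0.001, -0.12], [0.12, 0.001, 0.993], [0.001, -1.0, 0.0]]
wrist_force: [0.4, 0.1, -3.0]
grip_width: 0.0283
```

jog_arm --offset '[[0,0.001,0],[0,0.002,0],[0,0.003,0],[0,0.003,0],[0,0.003,0]]' --delta_rot '[[0,0,0],[0,0,0],[0,0,0],[0,0,0],[0,0,0]]'

```text
time: 8.0
tool_pos: [0.369, 0.2479, 0.0554]
orientation: [[0.993, 0.0, -0.12], [0.12, 0.0, 0.993], [0.0, -1.0, -0.0]]
wrist_force: [0.6, 0.1, -3.8]
grip_width: 0.0284
```

jog_arm --offset '[[0,0.001,0],[0,0.001,0],[0,0.002,0],[0,0.002,0]]' --delta_rot '[[0,0,0],[0,0,0],[0,0,0],[0,0,0]]'

```text
time: 8.33
tool_pos: [0.3691, 0.2479, 0.054]
orientation: [[0.993, 0.001, -0.12], [0.12, 0.0, 0.993], [0.001, -1.0, -0.0]]
wrist_force: [-2.4, -1.2, 7.8]
grip_width: 0.0284
```

jog_arm --offset '[[0,0,0],[0,0,0],[0,0,0],[0,0,0],[0,0,0],[0,0,0],[0,0,0],[0,0,0]]' --delta_rot '[[0,0,0],[0,0,0],[0,0,0],[0,0,0],[0,0,0],[0,0,0],[0,0,0],[0,0,0]]' --hand 0.07

```text
time: 9.0
tool_pos: [0.369, 0.2478, 0.0532]
orientation: [[0.993, -0.0, -0.12], [0.12, -0.0, 0.993], [-0.0, -1.0, -0.0]]
wrist_force: [0.6, 0.2, -0.4]
grip_width: 0.0701
```

jog_arm --offset '[[0,-0.02,0],[0,-0.05,0],[0,-0.09,0],[0,-0.13,0],[0,-0.15,0],[0,-0.15,0],[0,-0.15,0]]' --delta_rot '[[0,0,0],[0,0,0],[0,0,0],[0,0,0],[0,0,0],[0,0,0],[0,0,0]]'

```text
time: 9.58
tool_pos: [0.3693, 0.248, 0.2042]
orientation: [[0.993, 0.003, -0.12], [0.12, 0.001, 0.993], [0.003, -1.0, 0.001]]
wrist_force: [0.1, -0.1, 0.2]
grip_width: 0.07
```

```bash
python3 -c "
from look import *
take('wrist','w8'); take('top','t8'); plan([.505,-.06,.20],1.571-.23)"
```

```text
t 9.6833 pos [0.3683 0.2475 0.2022] phi 1.6912 F [-0.3  0.7 -0.7] w 0.0705
offset [0.0988, 0.0022, -0.3217] rot [0.0011, 0.3502, -0.0018] rows>= 9
```

View pics/w8.png

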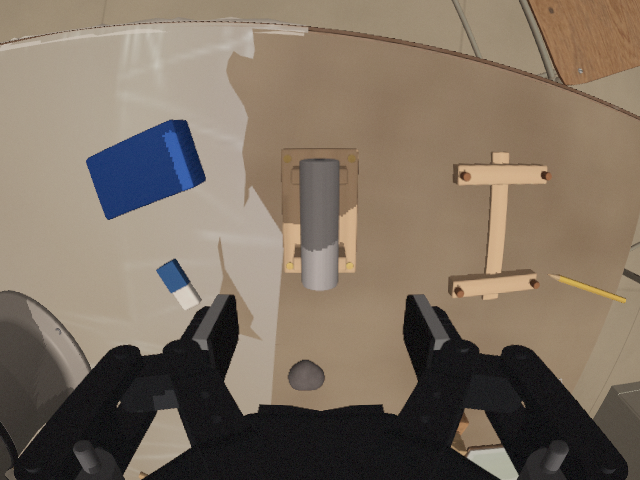

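Run:
```python
from look import *
o,s=load('w8'); R=np.array(o['orientation']); f=lambda uv,z:((onz(o,s,uv,z)-o['tool_pos'])@R).round(4).tolist()
print('bar far',f((320,159),.063),'near',f((320,275),.063),f((320,290),.048),f([(301,220),(340,220)],.048))
print('rack',f([(282,149),(358,149),(356,272),(284,272)],.012))
```

```text
bar far [[-0.0015, 0.1412, 0.0516]] near [[-0.0016, 0.1411, -0.0359]] [[-0.0016, 0.1561, -0.0557]] [[-0.0162, 0.1561, 0.0035], [0.0138, 0.1562, 0.0034]]
rack [[-0.0334, 0.1921, 0.0559], [0.0302, 0.1923, 0.0558], [0.0312, 0.1922, -0.0547], [-0.0345, 0.192, -0.0546]]
```

jog_arm --offset '[[0.01,0,-0.035],[0.02,0,-0.07],[0.03,0,-0.105],[0.045,0,-0.14],[0.055,0,-0.175],[0.065,0,-0.21],[0.075,0,-0.245],[0.085,0,-0.28],[0.0988,0.002,-0.3217],[0.0988,0.002,-0.3217],[0.0988,0.002,-0.3217],[0.0988,0.002,-0.3217],[0.0988,0.002,-0.3217]]' --delta_rot '[[0,0.04,0],[0,0.08,0],[0,0.12,0],[0,0.16,0],[0,0.2,0],[0,0.24,0],[0,0.28,0],[0,0.32,0],[0,0.35,0],[0,0.35,0],[0,0.35,0],[0,0.35,0],[0,0.35,0]]'

```text
time: 10.77
tool_pos: [0.5047, -0.0584, 0.2004]
orientation: [[0.974, -0.002, 0.226], [-0.226, 0.001, 0.974], [-0.003, -1.0, 0.0]]
wrist_force: [-1.0, -0.4, 1.1]
grip_width: 0.0698
```

```bash
python3 -c "
from look import *
take('wrist','w9'); plan([.518,.0044,.10],1.571-.23)
import cv2
i=cv2.imread('pics/w9.png'); cv2.imwrite('pics/c9.png',cv2.resize(i[60:260,220:420],None,fx=3,fy=3,interpolation=cv2.INTER_CUBIC))"
```

```text
t 10.8167 pos [ 0.5049 -0.0582  0.2007] phi 1.343 F [-0.3  0.1 -0.5] w 0.0703
offset [-0.0012, 0.1008, 0.064] rot [-0.0002, 0.002, -0.0017] rows>= 3
```

View pics/c9.png

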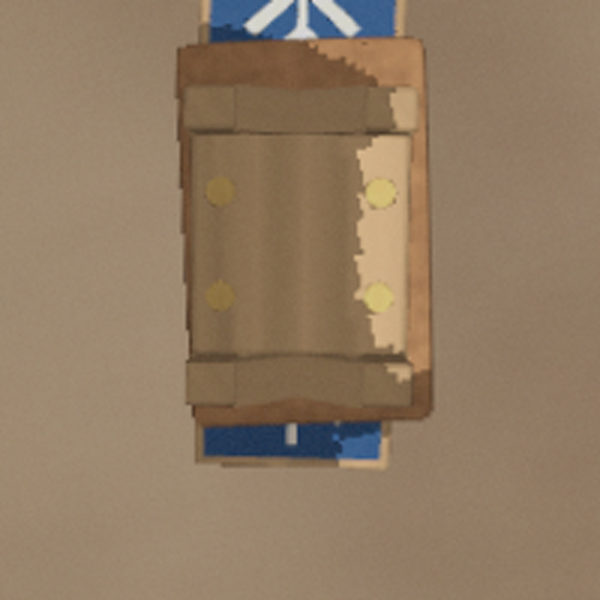

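Run:
```python
from look import *
o,s=load('w9'); R=np.array(o['orientation'])
g=lambda a:np.array(a,float)/3+[220,60]
f=lambda a,z:onz(o,s,g(a),z)
P=f([(183,86),(417,86),(411,405),(187,403)],.082); rect(P); print(((P-o['tool_pos'])@R).round(4))
P=f([(221,191),(380,193),(378,296),(220,296)],.066); rect(P);
print('cork');P=f([(177,46),(424,38),(432,417),(195,423)],.052); rect(P)
```

```text
centre [0.5177 0.0048] theta -0.2319 sides [0.0492 0.0692 0.0489 0.0688]
[[-0.0259  0.1185  0.099 ]
 [ 0.0233  0.1183  0.0989]
 [ 0.0229  0.1183  0.0298]
 [-0.026   0.1184  0.0302]]
centre [0.5176 0.0045] theta 1.3357 sides [0.0359 0.0236 0.036  0.0241]
cork
centre [0.5198 0.0066] theta -0.194 sides [0.0585 0.0927 0.0584 0.0924]
```

Run:
```python
from look import *
print(ctrl.tips_ahead, ctrl.get_obs()['grip_width'], [n for n in dir(ctrl) if n[0]!='_'])
import cv2
i=[cv2.imread(f'pics/{n}.png')[270:420,150:330] for n in('w4','w8','w6')]
cv2.imwrite('pics/f.png',cv2.resize(np.hstack(i),None,fx=1.48,fy=1.48)) 
def tp(fn,uv,x):
    o,s=load(fn); R=np.array(o['orientation']); t,d=ray(o,s,uv); t=R.T@(t-o['tool_pos']); d=d@R
    return (t+d*((x-t[0])/d[:,0])[:,None]).round(4)
print(tp('w4',[(216,301),(217,352)],-.0427)); print(tp('w8',[(236,296),(238,345)],-.035)); print(tp('w6',[(282,290)],-.0145))
```

```text
0.022 0.0702895025186864 ['Unreachable', 'get_obs', 'tips_ahead']
[[-0.0427  0.0089  0.0079]
 [-0.0427  0.0009 -0.0115]]
[[-0.035   0.0114  0.0095]
 [-0.035   0.0059 -0.0105]]
[[-0.0145 -0.0017  0.0183]]
```

View pics/f.png

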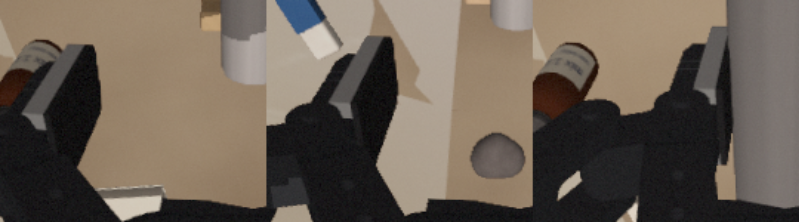

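jog_arm --offset '[[-0.001,0.02,0.03],[-0.0014,0.04,0.06],[-0.0014,0.06,0.0645],[-0.0014,0.075,0.0645],[-0.0014,0.09,0.0645],[-0.0014,0.095,0.0645],[-0.0014,0.095,0.0645]]' --delta_rot '[[0,0.003,0],[0,0.003,0],[0,0.003,0],[0,0.003,0],[0,0.003,0],[0,0.003,0],[0,0.003,0]]'

```text
time: 11.4
tool_pos: [0.5179, 0.0046, 0.1053]
orientation: [[0.973, -0.003, 0.229], [-0.229, 0.0, 0.973], [-0.003, -1.0, -0.0]]
wrist_force: [-0.7, -0.1, -0.7]
grip_width: 0.07
```

```bash
python3 -c "
from look import *
take('wrist','w10'); plan([.5177,.0047,.0725],1.571-.232)"
```

```text
t 11.45 pos [0.5186 0.0042 0.1063] phi 1.3394 F [ 0.8 -0.1  0.7] w 0.0698
offset [-0.001, 0.0338, 0.0002] rot [0.0001, 0.0004, -0.0008] rows>= 1
```

View pics/w10.png

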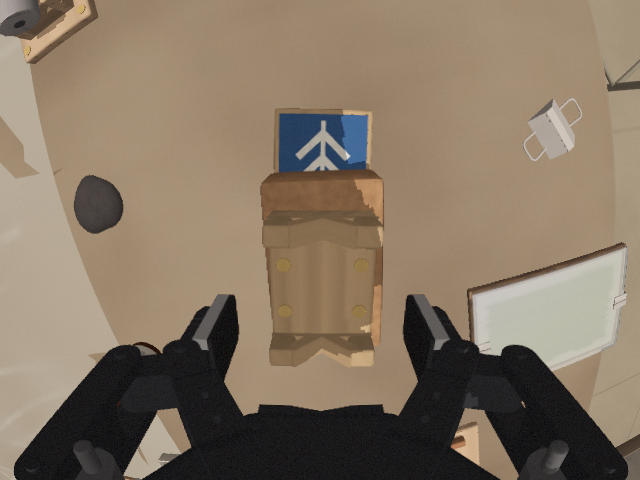

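jog_arm --offset '[[0,0.015,0],[0,0.025,0],[0,0.03,0],[0,0.033,0],[0,0.033,0],[0,0.033,0]]' --delta_rot '[[0,0,0],[0,0,0],[0,0,0],[0,0,0],[0,0,0],[0,0,0]]'

```text
time: 11.95
tool_pos: [0.5192, 0.0034, 0.0736]
orientation: [[0.973, 0.0, 0.231], [-0.231, -0.0, 0.973], [0.0, -1.0, -0.0]]
wrist_force: [-1.1, -0.4, 0.5]
grip_width: 0.0701
```

jog_arm --offset '[[0,0,0],[0,0,0],[0,0,0],[0,0,0],[0,0,0],[0,0,0],[0,0,0],[0,0,0]]' --delta_rot '[[0,0,0],[0,0,0],[0,0,0],[0,0,0],[0,0,0],[0,0,0],[0,0,0],[0,0,0]]' --hand 0.035 --force 30

```text
time: 12.62
tool_pos: [0.5193, 0.0034, 0.0739]
orientation: [[0.973, 0.001, 0.231], [-0.231, -0.0, 0.973], [0.001, -1.0, -0.0]]
wrist_force: [-1.4, 0.1, 5.8]
grip_width: 0.0493
```

```bash
python3 -c "
from look import *
take('wrist','w11'); plan([.5177,.0047,.0725],1.571-.232)"
```

```text
t 12.6667 pos [0.5193 0.0034 0.074 ] phi 1.3383 F [-1.6  1.2  6.3] w 0.0491
offset [-0.0019, 0.0015, 0.0009] rot [0.0, -0.0007, 0.0011] rows>= 1
```

View pics/w11.png

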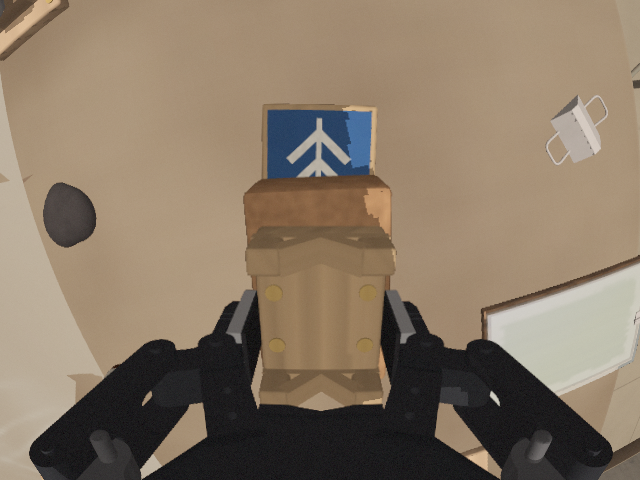

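jog_arm --offset '[[0,-0.005,0],[0,-0.012,0],[0,-0.025,0],[0,-0.045,0],[0,-0.065,0],[0,-0.085,0],[0,-0.1,0],[0,-0.1,0],[0,-0.1,0]]' --delta_rot '[[0,0,0],[0,0,0],[0,0,0],[0,0,0],[0,0,0],[0,0,0],[0,0,0],[0,0,0],[0,0,0]]'

```text
time: 13.42
tool_pos: [0.5192, 0.0034, 0.1739]
orientation: [[0.973, 0.002, 0.23], [-0.23, -0.0, 0.973], [0.002, -1.0, 0.0]]
wrist_force: [-0.0, 0.3, -1.2]
grip_width: 0.0494
```

```bash
python3 -c "
from look import *
take('wrist','w12'); plan([.5734,-.2543,.12],1.571+.063)"
```

```text
t 13.4667 pos [0.5186 0.0035 0.1728] phi 1.3383 F [-1.  -0.  -0.7] w 0.049
offset [0.1128, 0.0528, -0.2382] rot [0.0001, -0.2957, -0.0006] rows>= 7
```

View pics/w12.png

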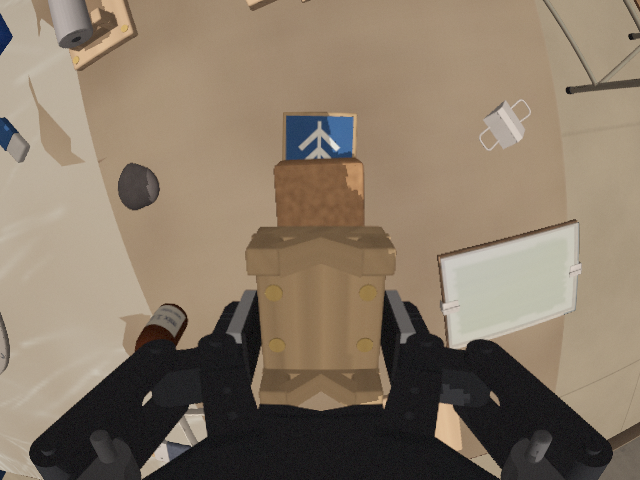

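Run:
```python
from look import *
o,s=load('w12'); R=np.array(o['orientation']); t,d=ray(o,s,[(274,293),(368,293),(277,345),(365,345)]); t=R.T@(t-o['tool_pos']); d=d@R
p=t+d*((.008-t[1])/d[:,1])[:,None]; print(p.round(4),p.mean(0))
```

```text
[[-0.0188  0.008   0.0124]
 [ 0.0174  0.008   0.0124]
 [-0.0188  0.008  -0.0117]
 [ 0.0174  0.008  -0.0117]] [-0.00069421  0.008       0.00036839]
```

jog_arm --offset '[[0.006,0,-0.012],[0.018,0,-0.038],[0.032,0,-0.068],[0.047,0.01,-0.1],[0.062,0.02,-0.13],[0.077,0.03,-0.16],[0.09,0.04,-0.19],[0.1,0.05,-0.215],[0.108,0.0528,-0.23],[0.1128,0.0528,-0.2382],[0.1128,0.0528,-0.2382],[0.1128,0.0528,-0.2382],[0.1128,0.0528,-0.2382]]' --delta_rot '[[0,-0.03,0],[0,-0.06,0],[0,-0.09,0],[0,-0.12,0],[0,-0.15,0],[0,-0.18,0],[0,-0.21,0],[0,-0.25,0],[0,-0.28,0],[0,-0.296,0],[0,-0.296,0],[0,-0.296,0],[0,-0.296,0]]'

```text
time: 14.55
tool_pos: [0.5733, -0.2533, 0.1196]
orientation: [[0.998, -0.002, -0.063], [0.063, 0.001, 0.998], [-0.002, -1.0, 0.001]]
wrist_force: [0.1, 0.4, -1.3]
grip_width: 0.0491
```

```bash
python3 -c "
from look import *
take('wrist','w13'); plan([.5734,-.2543,.030],1.571+.063)"
```

```text
t 14.6 pos [ 0.5735 -0.2532  0.12  ] phi 1.6346 F [-1.3 -0.3 -1.8] w 0.0491
offset [-0.0001, 0.09, -0.0012] rot [-0.0009, 0.0006, -0.001] rows>= 3
```

View pics/w13.png

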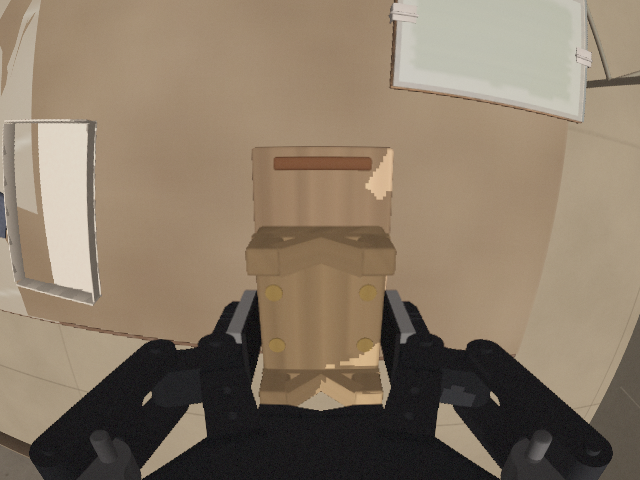

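Run:
```python
from look import *
o,s=load('w13'); R=np.array(o['orientation'])
print(((onz(o,s,[(252,148),(393,147),(254,215),(391,215)],.008)-o['tool_pos'])@R).round(4))
print(((onz(o,s,[(274,157),(371,157)],.016)-o['tool_pos'])@R).round(4))
```

```text
[[-0.0441  0.1117  0.0617]
 [ 0.0443  0.1116  0.0624]
 [-0.0443  0.1117  0.0183]
 [ 0.0447  0.1116  0.0184]]
[[-0.0292  0.1037  0.0564]
 [ 0.0294  0.1036  0.0564]]
```

jog_arm --offset '[[0,0.03,-0.001],[0,0.055,-0.001],[0,0.07,-0.001],[0,0.08,-0.001],[0,0.085,-0.001],[0,0.087,-0.001],[0,0.088,-0.001],[0,0.088,-0.001]]' --delta_rot '[[0,0,0],[0,0,0],[0,0,0],[0,0,0],[0,0,0],[0,0,0],[0,0,0],[0,0,0]]'

```text
time: 15.27
tool_pos: [0.5745, -0.2555, 0.0334]
orientation: [[0.998, 0.001, -0.064], [0.064, -0.001, 0.998], [0.001, -1.0, -0.001]]
wrist_force: [-0.5, -0.1, -0.9]
grip_width: 0.0494
```

jog_arm --offset '[[0,0.001,0],[0,0.0015,0],[0,0.0015,0]]' --delta_rot '[[0,0,0],[0,0,0],[0,0,0]]'

```text
time: 15.52
tool_pos: [0.5741, -0.2555, 0.0315]
orientation: [[0.998, 0.001, -0.063], [0.063, -0.0, 0.998], [0.001, -1.0, -0.001]]
wrist_force: [0.1, 0.2, -1.4]
grip_width: 0.0491
```

jog_arm --offset '[[0,0.001,0],[0,0.0015,0],[0,0.002,0],[0,0.002,0]]' --delta_rot '[[0,0,0],[0,0,0],[0,0,0],[0,0,0]]'

```text
time: 15.85
tool_pos: [0.5741, -0.2555, 0.03]
orientation: [[0.998, 0.001, -0.063], [0.063, -0.0, 0.998], [0.001, -1.0, -0.001]]
wrist_force: [-1.8, 0.6, 5.8]
grip_width: 0.049
```

Contact felt (net about 7 N). Release and rise.

jog_arm --offset '[[0,0,0],[0,0,0],[0,0,0],[0,0,0],[0,0,0],[0,0,0],[0,0,0]]' --delta_rot '[[0,0,0],[0,0,0],[0,0,0],[0,0,0],[0,0,0],[0,0,0],[0,0,0]]' --hand 0.0854

```text
time: 16.43
tool_pos: [0.5739, -0.2553, 0.0289]
orientation: [[0.998, -0.0, -0.063], [0.063, -0.0, 0.998], [-0.0, -1.0, 0.0]]
wrist_force: [-0.8, 0.2, -0.1]
grip_width: 0.0852
```

jog_arm --offset '[[0,-0.02,0],[0,-0.05,0],[0,-0.09,0],[0,-0.13,0],[0,-0.16,0],[0,-0.16,0],[0,-0.16,0]]' --delta_rot '[[0,0,0],[0,0,0],[0,0,0],[0,0,0],[0,0,0],[0,0,0],[0,0,0]]'

```text
time: 17.02
tool_pos: [0.5747, -0.2558, 0.1914]
orientation: [[0.998, 0.004, -0.063], [0.063, -0.003, 0.998], [0.004, -1.0, -0.003]]
wrist_force: [1.6, -0.2, -0.8]
grip_width: 0.0858
```

```bash
python3 -c "
from look import *
take('wrist','w14'); plan([.503,-.06,.20],1.571-.2)"
```

```text
t 17.0667 pos [ 0.5739 -0.2553  0.1893] phi 1.6342 F [-0.1 -0.6 -0.9] w 0.0854
offset [-0.0583, -0.0109, 0.1994] rot [0.0004, 0.2632, 0.0007] rows>= 5
```

View pics/w14.png

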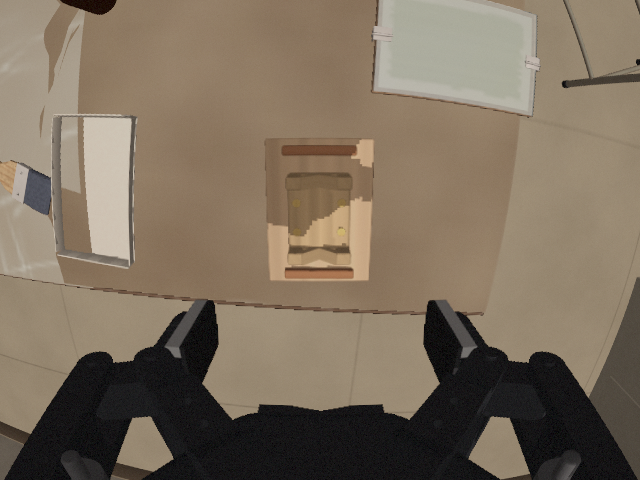

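Run:
```python
from look import *
o,s=load('w14'); R=np.array(o['orientation']);
f=lambda uv,z:((onz(o,s,uv,z)-o['tool_pos'])@R).round(4).tolist()
print('cheek far',f([(286,174),(352,174)],.038),'near base',f([(289,264),(350,264)],.008))
print('board',f([(265,139),(374,139),(369,280),(270,280)],.008))
print('strips inner',f([(320,155),(320,268)],.016))
```

```text
cheek far [[-0.0267, 0.1532, 0.0395], [0.0222, 0.1534, 0.0394]] near base [[-0.0289, 0.1834, -0.0435], [0.0247, 0.1836, -0.0436]]
board [[-0.0463, 0.183, 0.0649], [0.0424, 0.1834, 0.0648], [0.0423, 0.1837, -0.0591], [-0.0465, 0.1834, -0.059]]
strips inner [[-0.0016, 0.1752, 0.0518], [-0.0016, 0.1755, -0.044]]
```

jog_arm --offset '[[-0.01,0,0.035],[-0.02,0,0.075],[-0.03,-0.005,0.115],[-0.04,-0.01,0.155],[-0.055,-0.01,0.185],[-0.0583,-0.01,0.199],[-0.0583,-0.01,0.199],[-0.0583,-0.01,0.199],[-0.0583,-0.01,0.199]]' --delta_rot '[[0,0.05,0],[0,0.1,0],[0,0.15,0],[0,0.2,0],[0,0.24,0],[0,0.263,0],[0,0.263,0],[0,0.263,0],[0,0.263,0]]'

```text
time: 17.82
tool_pos: [0.5033, -0.0611, 0.1981]
orientation: [[0.98, -0.001, 0.198], [-0.198, -0.0, 0.98], [-0.001, -1.0, -0.0]]
wrist_force: [0.2, -0.4, 0.6]
grip_width: 0.0855
```

```bash
python3 -c "
from look import *
take('wrist','w15'); plan([.5198,.0065,.10],1.571-.2)
import cv2
i=cv2.imread('pics/w15.png'); cv2.imwrite('pics/c15.png',cv2.resize(i[60:260,220:420],None,fx=3,fy=3,interpolation=cv2.INTER_CUBIC))"
```

```text
t 17.8667 pos [ 0.5034 -0.0614  0.1982] phi 1.3708 F [-0.6 -0.3 -0.6] w 0.0853
offset [0.0027, 0.0982, 0.0698] rot [0.0003, -0.0002, -0.0011] rows>= 3
```

View pics/c15.png

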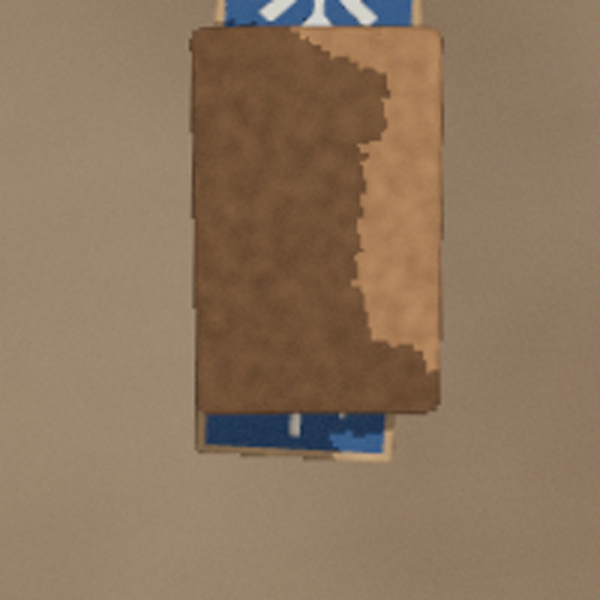

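Run:
```python
from look import *
o,s=load('w15'); R=np.array(o['orientation'])
P=onz(o,s,np.array([(193,28),(441,29),(439,412),(198,411)])/3+[220,60],.052); c=rect(P); print(((P-o['tool_pos'])@R).round(4))
plan([*c,.0483])
```

```text
centre [0.5197 0.0064] theta -0.194 sides [0.0582 0.093  0.0588 0.0928]
[[-0.0265  0.1461  0.1159]
 [ 0.0318  0.146   0.1159]
 [ 0.0326  0.1461  0.0229]
 [-0.0263  0.1461  0.0231]]
t 17.8667 pos [ 0.5034 -0.0614  0.1982] phi 1.3708 F [-0.6 -0.3 -0.6] w 0.0853
offset [0.0027, 0.1499, 0.0697] rot [0.0003, -0.0, -0.0011] rows>= 4
```

jog_arm --offset '[[0.002,0.01,0.03],[0.0027,0.03,0.06],[0.0027,0.06,0.0697],[0.0027,0.09,0.0697],[0.0027,0.11,0.0697],[0.0027,0.11,0.0697],[0.0027,0.13,0.0697],[0.0027,0.142,0.0697],[0.0027,0.15,0.0697],[0.0027,0.15,0.0697],[0.0027,0.15,0.0697]]' --delta_rot '[[0,0,0],[0,0,0],[0,0,0],[0,0,0],[0,0,0],[0,0,0],[0,0,0],[0,0,0],[0,0,0],[0,0,0],[0,0,0]]'

```text
time: 18.78
tool_pos: [0.5202, 0.0067, 0.0495]
orientation: [[0.98, 0.001, 0.199], [-0.199, -0.0, 0.98], [0.001, -1.0, -0.0]]
wrist_force: [-0.2, 0.2, 0.2]
grip_width: 0.0853
```

```bash
python3 -c "
from look import *
take('wrist','w16'); plan([.5197,.0064,.0483])"
```

```text
t 18.8333 pos [0.5203 0.0069 0.0498] phi 1.3706 F [-0.6 -0.8  0.2] w 0.0854
offset [-0.0005, 0.0015, -0.0006] rot [-0.0, -0.0, 0.0014] rows>= 1
```

View pics/w16.png

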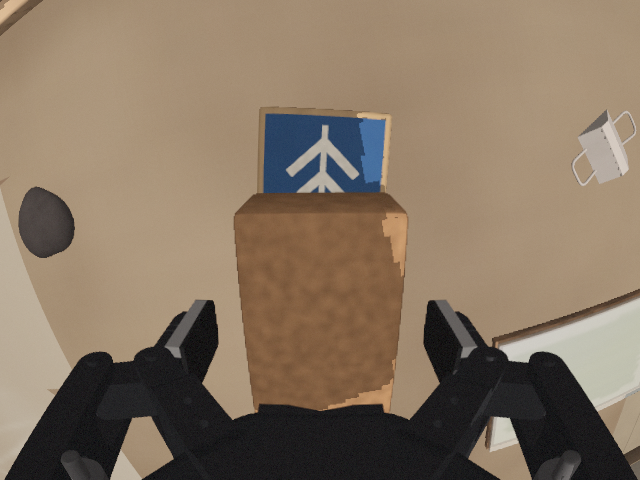

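Centred between the jaws. Close gently.

jog_arm --offset '[[0,0,0],[0,0,0],[0,0,0],[0,0,0],[0,0,0],[0,0,0],[0,0,0],[0,0,0]]' --delta_rot '[[0,0,0],[0,0,0],[0,0,0],[0,0,0],[0,0,0],[0,0,0],[0,0,0],[0,0,0]]' --hand 0.045 --force 25

```text
time: 19.5
tool_pos: [0.5202, 0.0072, 0.05]
orientation: [[0.98, 0.002, 0.198], [-0.198, -0.0, 0.98], [0.002, -1.0, -0.0]]
wrist_force: [-0.7, -0.6, 5.7]
grip_width: 0.0593
```

jog_arm --offset '[[0,-0.005,0],[0,-0.012,0],[0,-0.025,0],[0,-0.045,0],[0,-0.065,0],[0,-0.085,0],[0,-0.1,0],[0,-0.1,0],[0,-0.1,0]]' --delta_rot '[[0,0,0],[0,0,0],[0,0,0],[0,0,0],[0,0,0],[0,0,0],[0,0,0],[0,0,0],[0,0,0]]'

```text
time: 20.25
tool_pos: [0.5199, 0.0074, 0.1498]
orientation: [[0.98, 0.002, 0.198], [-0.198, -0.0, 0.98], [0.002, -1.0, 0.0]]
wrist_force: [0.2, -0.7, -0.5]
grip_width: 0.0594
```

```bash
python3 -c "
from look import *
take('wrist','w17'); take('scene','s17'); plan([.357,-.2417,.15],1.571-.0815)"
```

```text
t 20.35 pos [0.5189 0.0075 0.1482] phi 1.3712 F [-0.1 -0.1 -0.3] w 0.0597
offset [-0.1093, -0.0016, -0.2763] rot [0.0001, -0.1183, -0.0015] rows>= 8
```

View pics/w17.png

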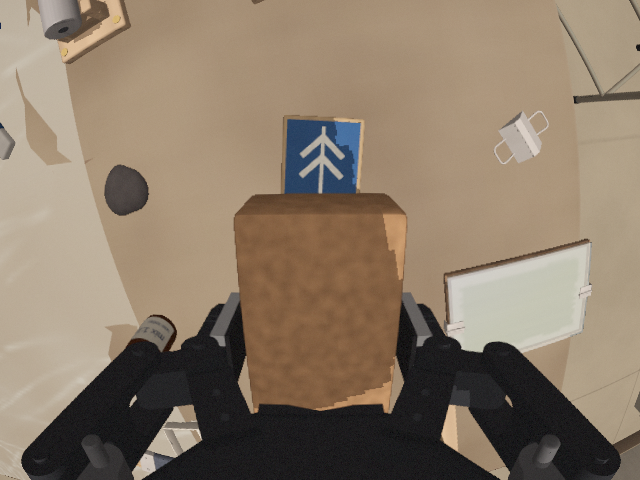

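View pics/s17.png

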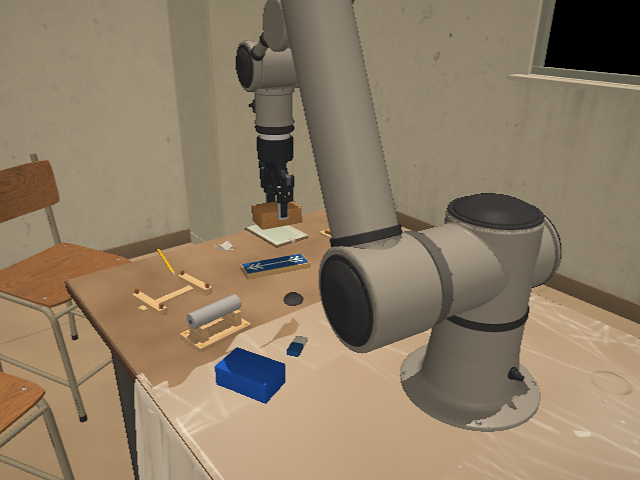

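Run:
```python
from look import *
o,s=load('w17'); R=np.array(o['orientation']); t,d=ray(o,s,[(236,214),(406,214)]); t=R.T@(t-o['tool_pos']); d=d@R
p=t+d*((-.0022-t[1])/d[:,1])[:,None]; print(p.round(4))
```

```text
[[-0.029  -0.0022  0.0461]
 [ 0.0276 -0.0022  0.0461]]
```

jog_arm --offset '[[-0.005,0,-0.012],[-0.015,0,-0.04],[-0.028,0,-0.07],[-0.04,0,-0.1],[-0.053,0,-0.13],[-0.065,0,-0.16],[-0.077,0,-0.19],[-0.09,0,-0.22],[-0.1,0,-0.25],[-0.106,0,-0.267],[-0.1093,0,-0.2763],[-0.1093,0,-0.2763],[-0.1093,0,-0.2763],[-0.1093,0,-0.2763]]' --delta_rot '[[0,-0.01,0],[0,-0.02,0],[0,-0.03,0],[0,-0.045,0],[0,-0.06,0],[0,-0.07,0],[0,-0.08,0],[0,-0.09,0],[0,-0.1,0],[0,-0.11,0],[0,-0.118,0],[0,-0.118,0],[0,-0.118,0],[0,-0.118,0]]'

```text
time: 21.52
tool_pos: [0.3576, -0.241, 0.1484]
orientation: [[0.997, -0.001, 0.082], [-0.082, 0.001, 0.997], [-0.001, -1.0, 0.001]]
wrist_force: [-0.2, -0.0, -0.7]
grip_width: 0.0594
```

```bash
python3 -c "
from look import *
take('wrist','w18'); plan([.357,-.2417,.038],1.571-.0815)"
```

```text
t 21.5667 pos [ 0.3578 -0.2409  0.1486] phi 1.4899 F [ 1.1  0.9 -0.6] w 0.0594
offset [-0.0007, 0.1106, -0.001] rot [-0.0008, 0.0004, -0.0008] rows>= 3
```

View pics/w18.png

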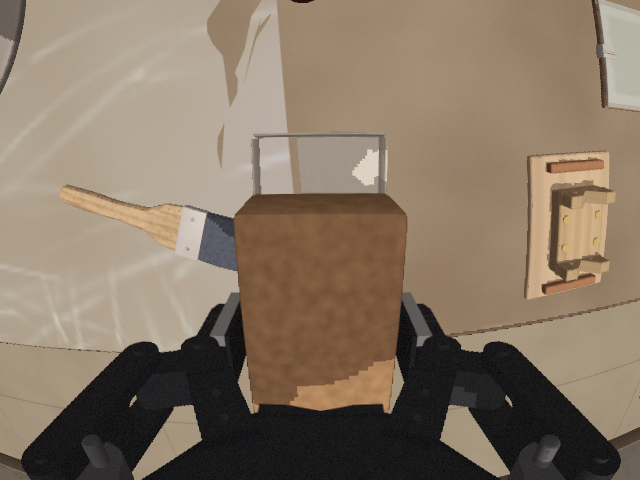

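Run:
```python
from look import *
o,s=load('w18'); R=np.array(o['orientation'])
print(((onz(o,s,[(253,133.5),(386,133),(252,190),(386,190)],.016)-o['tool_pos'])@R).round(4))
print(((onz(o,s,[(260,139),(380,139)],.016)-o['tool_pos'])@R).round(4))
```

```text
[[-0.0469  0.1325  0.0704]
 [ 0.0434  0.1324  0.0706]
 [-0.0488  0.1325  0.0311]
 [ 0.0445  0.1324  0.031 ]]
[[-0.0422  0.1325  0.0664]
 [ 0.0393  0.1324  0.0664]]
```

jog_arm --offset '[[-0.001,0.025,-0.0005],[-0.001,0.055,-0.0005],[-0.001,0.08,-0.0005],[-0.001,0.095,-0.0005],[-0.001,0.103,-0.0005],[-0.001,0.107,-0.0005],[-0.001,0.108,-0.0005],[-0.001,0.108,-0.0005]]' --delta_rot '[[0,0,0],[0,0,0],[0,0,0],[0,0,0],[0,0,0],[0,0,0],[0,0,0],[0,0,0]]'

```text
time: 22.23
tool_pos: [0.3571, -0.2423, 0.0415]
orientation: [[0.997, 0.001, 0.081], [-0.081, -0.001, 0.997], [0.001, -1.0, -0.001]]
wrist_force: [0.6, 0.7, -0.2]
grip_width: 0.0594
```

jog_arm --offset '[[0,0.001,0],[0,0.002,0],[0,0.002,0],[0,0.002,0]]' --delta_rot '[[0,0,0],[0,0,0],[0,0,0],[0,0,0]]'

```text
time: 22.57
tool_pos: [0.3568, -0.2424, 0.0394]
orientation: [[0.997, 0.001, 0.082], [-0.082, -0.001, 0.997], [0.001, -1.0, -0.001]]
wrist_force: [0.1, 0.3, -0.6]
grip_width: 0.0593
```

jog_arm --offset '[[0,0.001,0],[0,0.0015,0],[0,0.002,0],[0,0.002,0]]' --delta_rot '[[0,0,0],[0,0,0],[0,0,0],[0,0,0]]'

```text
time: 22.9
tool_pos: [0.3567, -0.2423, 0.0377]
orientation: [[0.997, 0.0, 0.082], [-0.082, -0.001, 0.997], [0.001, -1.0, -0.001]]
wrist_force: [-1.8, 1.4, 9.5]
grip_width: 0.0596
```

Seated (about 10 N). Release with a limited opening and rise.

jog_arm --offset '[[0,0,0],[0,0,0],[0,0,0],[0,0,0],[0,0,0],[0,0,0]]' --delta_rot '[[0,0,0],[0,0,0],[0,0,0],[0,0,0],[0,0,0],[0,0,0]]' --hand 0.074

```text
time: 23.4
tool_pos: [0.3566, -0.2422, 0.0369]
orientation: [[0.997, -0.0, 0.081], [-0.081, 0.0, 0.997], [-0.0, -1.0, 0.0]]
wrist_force: [-0.6, 0.2, 0.3]
grip_width: 0.0741
```

jog_arm --offset '[[0,-0.02,0],[0,-0.05,0],[0,-0.09,0],[0,-0.13,0],[0,-0.16,0],[0,-0.16,0],[0,-0.16,0]]' --delta_rot '[[0,0,0],[0,0,0],[0,0,0],[0,0,0],[0,0,0],[0,0,0],[0,0,0]]'

```text
time: 23.98
tool_pos: [0.3572, -0.2427, 0.1984]
orientation: [[0.997, 0.003, 0.081], [-0.081, -0.003, 0.997], [0.003, -1.0, -0.003]]
wrist_force: [0.1, 0.8, -0.7]
grip_width: 0.074
```

```bash
python3 -c "
from look import *
take('wrist','w19'); plan([.498,-.08,.20],1.571-.245)"
```

```text
t 24.0333 pos [ 0.3565 -0.2421  0.197 ] phi 1.4892 F [-0.7  0.7 -0.6] w 0.0739
offset [0.1278, -0.003, 0.1731] rot [0.0005, 0.1632, 0.0006] rows>= 6
```

View pics/w19.png

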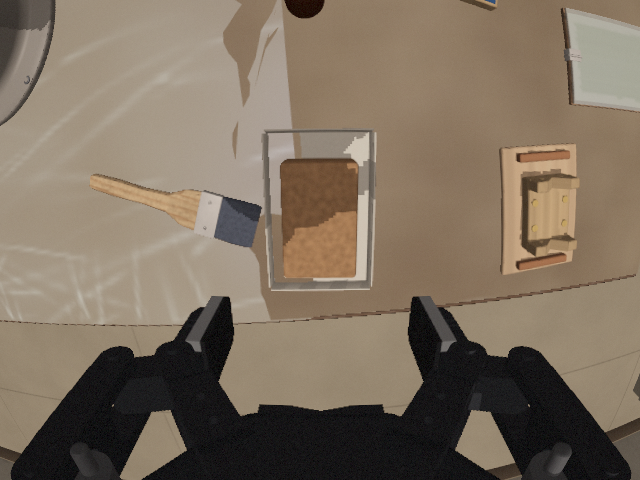

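jog_arm --offset '[[0.02,0,0.027],[0.045,0,0.06],[0.07,0,0.095],[0.095,0,0.13],[0.115,-0.003,0.155],[0.1278,-0.003,0.1731],[0.1278,-0.003,0.1731],[0.1278,-0.003,0.1731],[0.1278,-0.003,0.1731]]' --delta_rot '[[0,0.03,0],[0,0.06,0],[0,0.09,0],[0,0.12,0],[0,0.15,0],[0,0.163,0],[0,0.163,0],[0,0.163,0],[0,0.163,0]]' --hand 0.0854

```text
time: 24.78
tool_pos: [0.497, -0.0802, 0.1984]
orientation: [[0.97, -0.003, 0.242], [-0.242, 0.001, 0.97], [-0.003, -1.0, -0.0]]
wrist_force: [-0.0, 0.5, -0.1]
grip_width: 0.0854
```

Run:
```python
from look import *
take('wrist','w20'); plan([.519,.014,.10],1.571-.245)
import cv2
i=cv2.imread('pics/w20.png'); cv2.imwrite('pics/c20.png',cv2.resize(i[40:240,220:420],None,fx=3,fy=3,interpolation=cv2.INTER_CUBIC))
o,s=load('w19')
rect(onz(o,s,[(280,158),(358,158),(356,277),(284,277)],.040)); rect(onz(o,s,[(263,130),(376,130),(372,290),(270,290)],.016))
```

```text
t 24.8333 pos [ 0.497  -0.0806  0.1988] phi 1.3256 F [ 0.1 -0.  -0.6] w 0.0855
offset [-0.0014, 0.0988, 0.0971] rot [0.0002, -0.0004, -0.0027] rows>= 4
centre [ 0.356  -0.2403] theta -0.0744 sides [0.0585 0.0963 0.0589 0.0963]
centre [ 0.3566 -0.2415] theta -0.0728 sides [0.0915 0.1409 0.0923 0.1409]
```

View pics/c20.png

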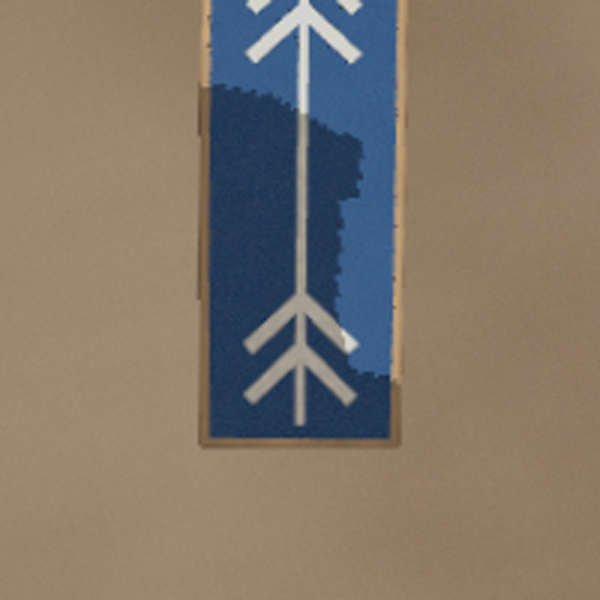

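Run:
```python
import cv2
i=cv2.imread('pics/w20.png'); cv2.imwrite('pics/c20b.png',cv2.resize(i[0:200,220:420],None,fx=3,fy=3,interpolation=cv2.INTER_CUBIC))
```

```text
(no output)
```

View pics/c20b.png

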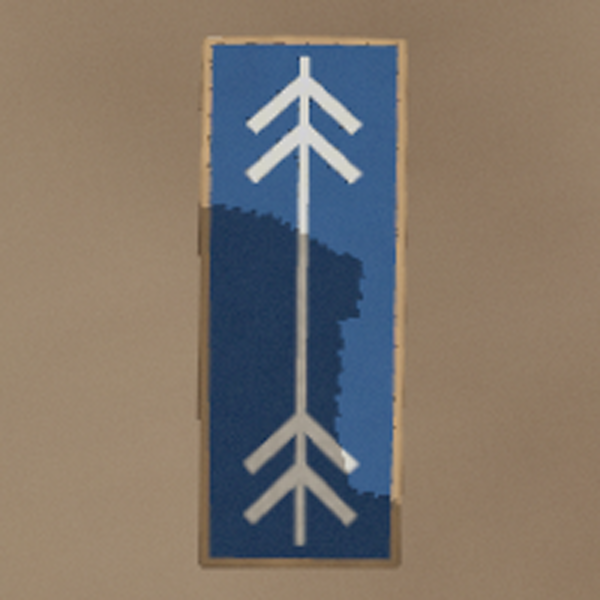

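Run:
```python
from look import *
o,s=load('w20'); R=np.array(o['orientation'])
P=onz(o,s,np.array([(204,40),(406,41),(399,560),(200,558)])/3+[220,0],.014); c=rect(P); print(((P-o['tool_pos'])@R).round(4))
plan([*c,.018],1.571-.242)
```

```text
centre [0.5192 0.0148] theta -0.2548 sides [0.0546 0.1457 0.0551 0.1455]
[[-0.0274  0.1845  0.1705]
 [ 0.0272  0.1843  0.1701]
 [ 0.026   0.1843  0.0244]
 [-0.0292  0.1845  0.025 ]]
t 24.8333 pos [ 0.497  -0.0806  0.1988] phi 1.3256 F [ 0.1 -0.  -0.6] w 0.0855
offset [-0.0012, 0.1808, 0.0979] rot [0.0002, -0.0034, -0.0027] rows>= 5
```

jog_arm --offset '[[-0.001,0.01,0.035],[-0.001,0.03,0.07],[-0.001,0.06,0.0965],[-0.001,0.1,0.0965],[-0.001,0.13,0.0965],[-0.001,0.15,0.0965],[-0.001,0.15,0.0965],[-0.001,0.15,0.0965]]' --delta_rot '[[0,0.003,0],[0,0.006,0],[0,0.006,0],[0,0.006,0],[0,0.006,0],[0,0.006,0],[0,0.006,0],[0,0.006,0]]'

```text
time: 25.5
tool_pos: [0.5197, 0.0128, 0.0494]
orientation: [[0.968, -0.003, 0.249], [-0.249, 0.0, 0.968], [-0.003, -1.0, -0.0]]
wrist_force: [1.0, 0.2, 0.2]
grip_width: 0.0854
```

```bash
python3 -c "
from look import *
take('wrist','w21'); plan([.5190,.0136,.018])"
```

```text
t 25.55 pos [0.5207 0.0128 0.0507] phi 1.3188 F [ 0.3  0.8 -0.6] w 0.0854
offset [-0.0019, 0.0327, 0.0003] rot [0.0001, 0.0, 0.0004] rows>= 1
```

View pics/w21.png

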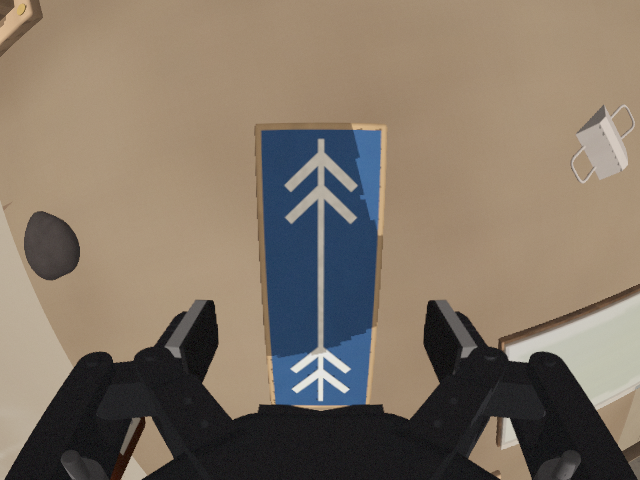

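jog_arm --offset '[[0,0.012,0],[0,0.02,0],[0,0.026,0],[0,0.028,0],[0,0.028,0],[0,0.028,0]]' --delta_rot '[[0,0,0],[0,0,0],[0,0,0],[0,0,0],[0,0,0],[0,0,0]]'

```text
time: 26.05
tool_pos: [0.5208, 0.0137, 0.0224]
orientation: [[0.969, 0.001, 0.248], [-0.248, -0.0, 0.969], [0.001, -1.0, 0.0]]
wrist_force: [0.1, 0.8, -0.6]
grip_width: 0.0858
```

jog_arm --offset '[[0,0.002,0],[0,0.0035,0],[0,0.0035,0]]' --delta_rot '[[0,0,0],[0,0,0],[0,0,0]]'

```text
time: 26.3
tool_pos: [0.5205, 0.0138, 0.0184]
orientation: [[0.969, -0.0, 0.248], [-0.248, -0.0, 0.969], [-0.0, -1.0, -0.0]]
wrist_force: [0.1, 0.6, 0.3]
grip_width: 0.0854
```

jog_arm --offset '[[0,0,0],[0,0,0],[0,0,0],[0,0,0],[0,0,0],[0,0,0],[0,0,0],[0,0,0]]' --delta_rot '[[0,0,0],[0,0,0],[0,0,0],[0,0,0],[0,0,0],[0,0,0],[0,0,0],[0,0,0]]' --hand 0.04 --force 35

```text
time: 26.97
tool_pos: [0.5206, 0.0138, 0.0187]
orientation: [[0.969, 0.0, 0.248], [-0.248, -0.0, 0.969], [0.0, -1.0, -0.0]]
wrist_force: [-1.6, -0.2, 4.9]
grip_width: 0.0548
```

jog_arm --offset '[[0,-0.005,0],[0,-0.012,0],[0,-0.025,0],[0,-0.045,0],[0,-0.065,0],[0,-0.085,0],[0,-0.1,0],[0,-0.1,0],[0,-0.1,0]]' --delta_rot '[[0,0,0],[0,0,0],[0,0,0],[0,0,0],[0,0,0],[0,0,0],[0,0,0],[0,0,0],[0,0,0]]'

```text
time: 27.72
tool_pos: [0.5208, 0.0137, 0.1191]
orientation: [[0.969, 0.002, 0.248], [-0.248, -0.0, 0.969], [0.002, -1.0, 0.0]]
wrist_force: [-1.1, -0.3, -1.6]
grip_width: 0.0549
```

```bash
python3 -c "
from look import *
take('wrist','w22'); plan([.540,.2527,.12],1.571+.172)"
```

```text
t 27.7667 pos [0.5201 0.0138 0.1181] phi 1.3202 F [-0.2 -0.2 -1.5] w 0.0549
offset [-0.04, -0.002, 0.2364] rot [0.0001, -0.4228, -0.0005] rows>= 6
```

View pics/w22.png

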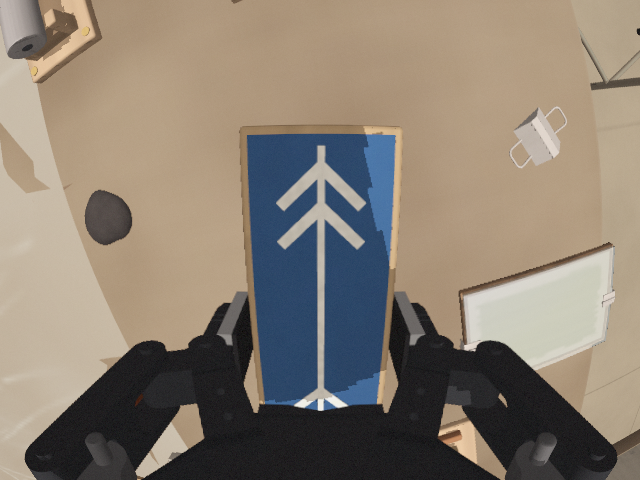

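Run:
```python
from look import *
o,s=load('w22'); R=np.array(o['orientation']); t,d=ray(o,s,[(240,127),(402,127)]); t=R.T@(t-o['tool_pos']); d=d@R
p=t+d*((.0047-t[1])/d[:,1])[:,None]; print(p.round(4))
```

```text
[[-0.028   0.0047  0.0747]
 [ 0.0266  0.0047  0.0747]]
```

jog_arm --offset '[[-0.002,0,0.012],[-0.007,0,0.035],[-0.012,0,0.06],[-0.017,0,0.085],[-0.02,0,0.11],[-0.024,0,0.135],[-0.028,0,0.16],[-0.032,0,0.185],[-0.036,0,0.21],[-0.038,0,0.225],[-0.04,-0.002,0.2364],[-0.04,-0.002,0.2364],[-0.04,-0.002,0.2364],[-0.04,-0.002,0.2364]]' --delta_rot '[[0,-0.02,0],[0,-0.06,0],[0,-0.1,0],[0,-0.14,0],[0,-0.18,0],[0,-0.22,0],[0,-0.26,0],[0,-0.3,0],[0,-0.34,0],[0,-0.38,0],[0,-0.41,0],[0,-0.423,0],[0,-0.423,0],[0,-0.423,0]]'

```text
time: 28.93
tool_pos: [0.5402, 0.2517, 0.1202]
orientation: [[0.985, -0.001, -0.17], [0.17, -0.001, 0.985], [-0.001, -1.0, -0.001]]
wrist_force: [0.6, -0.2, -1.3]
grip_width: 0.0553
```

```bash
python3 -c "
from look import *
take('wrist','w23'); plan([.540,.2527,.0347],1.571+.172)"
```

```text
t 28.9833 pos [0.5403 0.2515 0.1203] phi 1.7415 F [-0.4  0.4 -1.2] w 0.0549
offset [-0.0001, 0.0856, 0.0013] rot [0.0005, -0.0015, -0.0007] rows>= 3
```

View pics/w23.png

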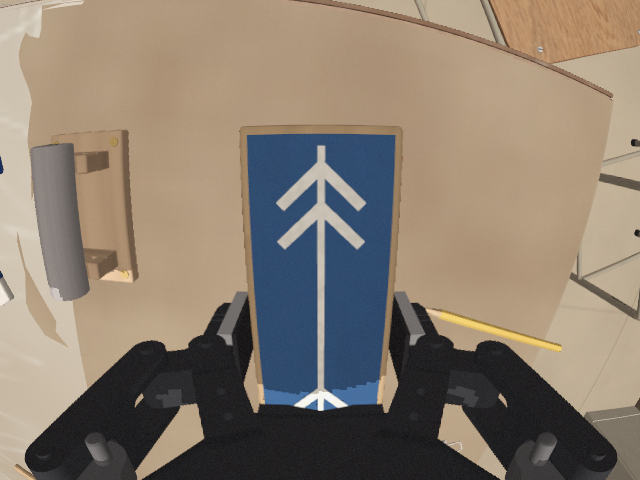

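jog_arm --offset '[[0,0.02,0.001],[0,0.04,0.001],[0,0.055,0.001],[0,0.066,0.001],[0,0.07,0.001],[0,0.07,0.001]]' --delta_rot '[[0,0,0],[0,0,0],[0,0,0],[0,0,0],[0,0,0],[0,0,0]]'

```text
time: 29.48
tool_pos: [0.5399, 0.2529, 0.0497]
orientation: [[0.985, -0.002, -0.171], [0.171, -0.001, 0.985], [-0.002, -1.0, -0.0]]
wrist_force: [1.2, -0.6, -0.3]
grip_width: 0.0552
```

```bash
python3 -c "
from look import *
take('wrist','w24'); plan([.540,.2527,.0347],1.571+.172)"
```

```text
t 29.5333 pos [0.5405 0.2532 0.0506] phi 1.7423 F [ 0.4 -0.5 -1.5] w 0.055
offset [-0.0006, 0.0159, -0.0004] rot [0.0001, -0.0007, -0.0] rows>= 1
```

View pics/w24.png

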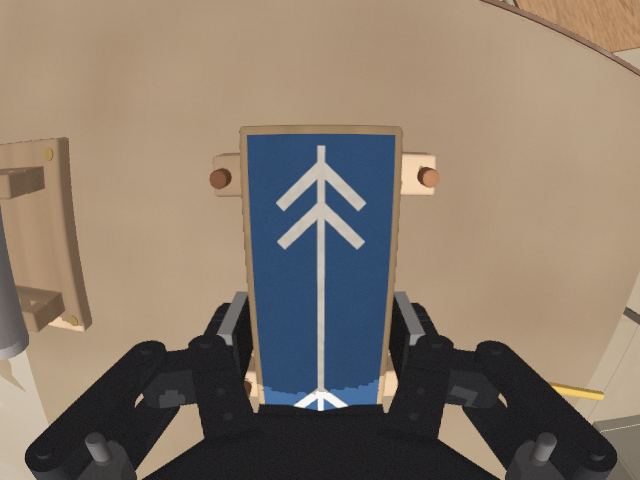

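Run:
```python
from look import *
o,s=load('w24'); R=np.array(o['orientation'])
print(((onz(o,s,[(220,178),(429,177)],.026)-o['tool_pos'])@R).round(4), ((onz(o,s,[(214,153),(216,196),(438,156),(436,194)],.016)-o['tool_pos'])@R).round(4))
```

```text
[[-0.0413  0.0237  0.0552]
 [ 0.0424  0.0236  0.0557]] [[-0.0462  0.0337  0.0647]
 [-0.0463  0.0337  0.046 ]
 [ 0.049   0.0336  0.0636]
 [ 0.049   0.0336  0.047 ]]
```

jog_arm --offset '[[0.001,0.006,0],[0.001,0.011,0],[0.001,0.013,0],[0.001,0.0135,0],[0.001,0.0135,0]]' --delta_rot '[[0,0,0],[0,0,0],[0,0,0],[0,0,0],[0,0,0]]'

```text
time: 29.95
tool_pos: [0.5412, 0.2539, 0.0369]
orientation: [[0.985, -0.0, -0.172], [0.172, -0.0, 0.985], [-0.0, -1.0, -0.0]]
wrist_force: [-0.4, -0.2, -1.0]
grip_width: 0.0555
```

jog_arm --offset '[[0,0.001,0],[0,0.0015,0],[0,0.0015,0]]' --delta_rot '[[0,0,0],[0,0,0],[0,0,0]]'

```text
time: 30.2
tool_pos: [0.5412, 0.2539, 0.0355]
orientation: [[0.985, 0.0, -0.172], [0.172, -0.0, 0.985], [0.0, -1.0, -0.0]]
wrist_force: [-0.1, -0.4, -1.5]
grip_width: 0.0548
```

jog_arm --offset '[[0,0.0005,0],[0,0.001,0],[0,0.0015,0],[0,0.0015,0]]' --delta_rot '[[0,0,0],[0,0,0],[0,0,0],[0,0,0]]'

```text
time: 30.53
tool_pos: [0.5413, 0.2539, 0.0347]
orientation: [[0.985, 0.0, -0.172], [0.172, 0.0, 0.985], [0.0, -1.0, -0.0]]
wrist_force: [-1.8, -0.8, 5.4]
grip_width: 0.0552
```

jog_arm --offset '[[0,0,0],[0,0,0],[0,0,0],[0,0,0],[0,0,0],[0,0,0],[0,0,0]]' --delta_rot '[[0,0,0],[0,0,0],[0,0,0],[0,0,0],[0,0,0],[0,0,0],[0,0,0]]' --hand 0.08

```text
time: 31.12
tool_pos: [0.5412, 0.2538, 0.0339]
orientation: [[0.985, -0.0, -0.172], [0.172, -0.0, 0.985], [-0.0, -1.0, -0.0]]
wrist_force: [0.7, -0.5, 0.2]
grip_width: 0.0801
```

jog_arm --offset '[[0,-0.015,0],[0,-0.04,0],[0,-0.08,-0.01],[0,-0.12,-0.03],[0,-0.16,-0.06],[0,-0.2,-0.08],[0,-0.22,-0.08],[0,-0.22,-0.08],[0,-0.22,-0.08]]' --delta_rot '[[0,0,0],[0,0,0],[0,0,0],[0,0,0],[0,0,0],[0,0,0],[0,0,0],[0,0,0],[0,0,0]]'

```text
time: 31.87
tool_pos: [0.5558, 0.1747, 0.2562]
orientation: [[0.985, 0.005, -0.17], [0.17, 0.001, 0.985], [0.005, -1.0, 0.0]]
wrist_force: [-0.3, 0.4, -0.4]
grip_width: 0.0801
```

```bash
python3 -c "
from look import *
take('wrist','w25'); take('top','t25'); take('scene','s25'); plan([.45,.0,.3])"
```

```text
t 32.0167 pos [0.5541 0.1752 0.2524] phi 1.7436 F [-0.3  0.4  0.3] w 0.0801
offset [-0.1329, -0.0472, -0.1547] rot [0.0, -0.0, -0.0029] rows>= 6
```

View pics/w25.png

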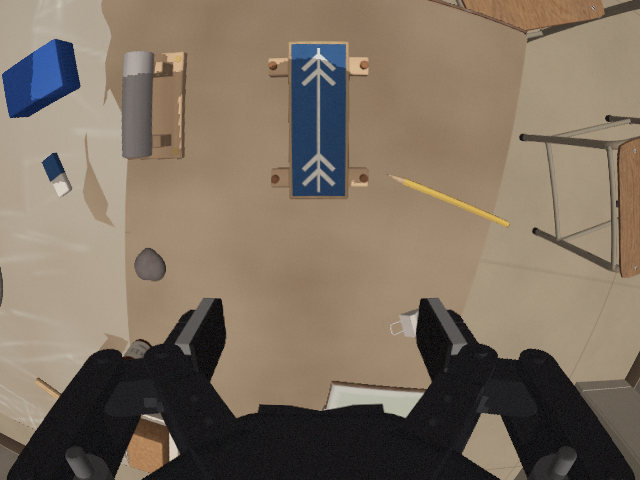

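View pics/t25.png

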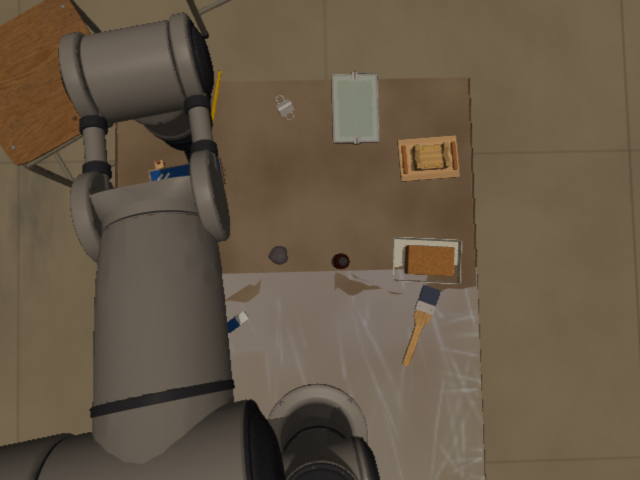

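View pics/s25.png

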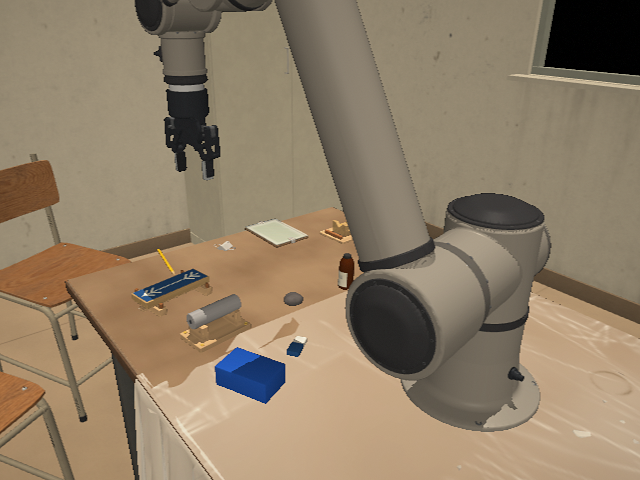

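Run:
```python
from look import *
o,s=load('w25')
rect(onz(o,s,[(290,42),(349,42),(347,198),(289,198)],.030)); rect(onz(o,s,[(273,65),(364,65),(363,178),(276,178)],.026))
e=onz(o,s,[(138,53)],.063),onz(o,s,[(135,157)],.063); d=(e[0]-e[1])[0]; print('bar mid',((e[0]+e[1])/2).round(4),np.arctan2(-d[0],d[1]))
o,s=load('t25')
print('cork');rect(onz(o,s,[(407,246),(455,248),(454,276),(406,275)],.040)); print(onz(o,s,(279,255),.01),onz(o,s,(341,261),.07))
```

```text
centre [0.5403 0.2544] theta 0.161 sides [0.054  0.1481 0.0551 0.148 ]
centre [0.5408 0.2532] theta 0.1794 sides [0.0844 0.108  0.0829 0.1081]
bar mid [[0.3742 0.2478 0.063 ]] 0.10942287378587622
cork
centre [ 0.3548 -0.241 ] theta -0.0558 sides [0.0984 0.0571 0.0981 0.059 ]
[[0.37532182 0.06845635 0.01      ]] [[ 0.35991105 -0.05622596  0.07      ]]
```

```bash
python3 -c "
from look import *
print(ctrl.get_obs()['qd'].round(4) if hasattr(ctrl.get_obs()['qd'],'round') else ctrl.get_obs()['qd']); print(job.hand_in())"
```

```text
[ 0.0038  0.0104  0.0034 -0.0018  0.0045  0.0005]
the job is handed in; nothing more can be done
None
```

I took the pile apart from the top, put the bar, cradle, cork and panel on their own places in that order, and handed the job in at about 32 s. The hand-in gives no verdict, so what follows rests on my own measurements.

| Piece | Offset from the centre of its place | When measured |
|---|---|---|
| Bar | about 1 mm | straight after release |
| Cradle | about 1.5 mm | straight after release |
| Cork | about 1.3 mm | straight after release |
| Panel | about 1.3 mm, lengthwise within 0.02 rad | final view |

- **Seating:** each piece was felt to touch down at its expected height (7 to 12 N) before I let go.
- **Bystanders:** the pebble and the bottle were at their starting pixels in the final top view. The bar, cork, cradle and panel were also in place in the last pictures.
- **Disagreements:** the last, very oblique wrist view put the bar about 5 mm off in x. I read that as a side-view silhouette effect, because the near-vertical view after release gave 1 mm; both are within the 13 mm limit. The coarse final top view put the cork 2 mm from the tray centre.

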